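# Load vial racks into the purge box

## Task

Stop the purge by bringing its lever right back to the stop, then pull the box's drop-front hood fully down and stand every sample rack that is on the bench upright on the chamber floor, each in a bay of its own. Push the hood fully shut again and only then set the purge lever to 60 degrees, the third mark up from the stop; the lever stays at its stop for as long as the hood is not shut. Leave the amber bottle and the beaker where they are.

Things in the scene. Friction and masses are not known exactly. Their poses are not given: they have to be found in the camera images.
- purge_box: purge box, fixed, yaw varies. Origin: underside, middle of the chamber; x away from robot, y left, z up. White chamber floor 120 (x) by 264 (y) mm, its top at z 30. Housing behind it: x 62 to 152, 135 mm high, y -150 to 150. Grey lever pod, front left: x -125 to 5, y 155 to 245, rounded top 100 mm high. With the hood down the chamber is open in front, above and at both ends
- bay0 (a point): centre of bay 0 on the chamber floor, z 30 mm; box frame x 0, y 96 mm. Four bays side by side, 0 leftmost, 3 rightmost, each 60 mm wide (y) and 120 mm deep (x), parted by dividers 4 mm thick and 10 mm high
- bay1 (a point): centre of bay 1 on the chamber floor, z 30 mm; box frame x 0, y 32 mm. Four bays side by side, 0 leftmost, 3 rightmost, each 60 mm wide (y) and 120 mm deep (x), parted by dividers 4 mm thick and 10 mm high
- bay2 (a point): centre of bay 2 on the chamber floor, z 30 mm; box frame x 0, y -32 mm. Four bays side by side, 0 leftmost, 3 rightmost, each 60 mm wide (y) and 120 mm deep (x), parted by dividers 4 mm thick and 10 mm high
- bay3 (a point): centre of bay 3 on the chamber floor, z 30 mm; box frame x 0, y -96 mm. Four bays side by side, 0 leftmost, 3 rightmost, each 60 mm wide (y) and 120 mm deep (x), parted by dividers 4 mm thick and 10 mm high
- hood (a joint): hood angle, rad: 0 = shut, 1.571 = fully down. One rigid part: clear front 108 mm high, white top 120 mm deep, clear ends 280 mm apart. It swings towards the robot and down. Down, its front lies level 30 mm above the bench and its top stands upright 100 to 108 mm before the hinge, up to 150 mm high. Stiff hinge: stays at any angle; 2 to 7 N at the bar moves it
- hood_hinge (a point): middle of the hood's hinge line, which runs along the box's y at the chamber's front lower edge; box frame x -60, y 0, z 30 mm
- hood_grip (a point): middle of the hood's steel bar handle: 12 mm thick, 130 long along the box's y, posts 60 mm either side of the middle, 38 mm from the hood's top. Shut: 95 mm behind (+x) and 145 above the hinge line; down: 145 before and 95 above it. Pinch from above, fingers before and behind; it may turn between the fingers at any hood angle
- lever (a joint): purge lever angle, rad: 0 = at its stop (no purge), leaning 40 degrees from upright towards the robot; grows as it is pushed away from the robot, to 1.396 (80 degrees). White raised marks on the pod's rounded top at 0, 20, 40, 60, 80 degrees; the stem points at them. Stays where it is left; 2 to 3 N at the grip moves it
- lever_pivot (a point): on the lever's pivot axis, which runs along the box's y; box frame x -60, y 190, z 50 mm
- lever_grip (a point): point on the lever's white crank grip, a bar 18 mm thick along the box's y, 130 mm from the pivot axis (box frame y 190 mm); the bar reaches 21 mm right of this point and 41 mm left; the steel stem (12 mm thick) meets it 35 mm to the left. Pinch from above, fingers before and behind, clear of the stem; it may turn between the fingers
- rack0: loose sample vial rack, up to 0.35 kg; may be absent. Grey block 80 (x) by 46 (y) by 32 mm high, two rows of white vial caps to 40 mm, and in the middle an upright aluminium handle plate 44 mm along x, 12 mm thick in y, from 32 to 85 mm above the underside. Origin: centre of the underside; z up. Starts standing on the bench, right of the box
- rack1: loose sample vial rack, up to 0.35 kg; may be absent. Grey block 80 (x) by 46 (y) by 32 mm high, two rows of white vial caps to 40 mm, and in the middle an upright aluminium handle plate 44 mm along x, 12 mm thick in y, from 32 to 85 mm above the underside. Origin: centre of the underside; z up. Starts standing on the bench, right of the box
- rack2: loose sample vial rack, up to 0.35 kg; may be absent. Grey block 80 (x) by 46 (y) by 32 mm high, two rows of white vial caps to 40 mm, and in the middle an upright aluminium handle plate 44 mm along x, 12 mm thick in y, from 32 to 85 mm above the underside. Origin: centre of the underside; z up. Starts standing on the bench, right of the box
- rack3: loose sample vial rack, up to 0.35 kg; may be absent. Grey block 80 (x) by 46 (y) by 32 mm high, two rows of white vial caps to 40 mm, and in the middle an upright aluminium handle plate 44 mm along x, 12 mm thick in y, from 32 to 85 mm above the underside. Origin: centre of the underside; z up. Starts standing on the bench, right of the box
- reagent: bystander: amber glass bottle, 68 mm across, 150 mm high, origin under its centre
- beaker: bystander: glass beaker, 70 mm across, 90 mm high, origin under its centre

How it is judged:
By the outcome, as a careful person would: the job done as asked, in the order asked, and still so for the second after the job is handed in, with the robot touching nothing.
Of rack0, rack1, rack2, rack3 only 2 to 4 are there at a start; the rules pass over those that are not, and their reading is None.
At some moment in a run one of rack0, rack1, rack2, rack3 may be knocked a few centimetres aside while the robot is not near it.
Once in a run the grip may slacken for a moment while it holds something.
It also fails if it takes over 210 s, if anything falls off the work surface, if the arm or the gripper's body presses on something with over 40 N, if the wrist force passes 120 N, or if a joint passes its speed limit or range.

## Robot

A 7-joint arm with a two-finger parallel gripper is mounted at the origin on the work surface. World frame = base frame: x ahead of the robot, y to its left, z up, the work surface at z = 0. Lengths are in m, angles in degrees, forces in N, time in s.
With the tool pointing down it reaches from about 0.425 to 0.875 m from the base axis. Payload 4.7 kg.
Tool frame: the origin (TCP) lies midway between the tips of the shut fingers; the grasp point (between the pads) lies 19 mm behind it (r.grip_depth is the x of the grasp point in the tool frame, in m); x points along the fingers, y is the direction in which the jaws open and shut, and the axes are right-handed (so a half turn about x gives the same grasp; the last joint's range is limited). The gripper opens to 85 mm and grips with 20 to 120 N. Pads are 22 mm wide; open, the fingers measure 114 mm over their backs; the gripper's body (76 mm by 85 mm) begins 54 mm behind the grasp point. The pads swing forward as they close: fully open they stand 13 mm farther back than shut.
Start: joints at [63.948, 18.392, -4.016, 83.108, 1.295, 78.541, -3.26], TCP at [0.294, -0.58, 0.195] pointing down, gripper open.
Joint ranges: [-163.93, 163.93], [-17.29, 119.83], [-79.2, 71.16], [3.27, 140.29], [-89.18, 269.18], [5.43, 117.66], [-154.24, 154.24]. Speed limits (degrees/s): [147.25, 147.25, 180, 180, 180, 180, 180].

## Interface

Orientations are given as a 3x3 rotation matrix whose columns are the frame's x, y, z axes.
In Python, from workcell import r gives the robot as it stands.
- The arm moves only by the shell command python3 -m inch 'ROWS' [FORCE]. ROWS is JSON, a list of rows, each a list of 7 numbers: the opening, from -1 (shut) to 1 (fully open), then the shift along the world's x, y, z each as a share of 0.1 m, from -1 to 1, then the turn, a rotation vector about the world's x, y, z each as a share of 0.5 rad, from -1 to 1. In form: [[hand, dx, dy, dz, wx, wy, wz], ...]. A call has 1 to 5 rows; each row is the pose to reach, as a shift and turn from the pose commanded when the call began; what a row does not reach only later rows make up. A row lasts 1/10 s, in which the tool goes at most 50 mm and 8.59 degrees, less where a joint would pass 70% of its speed; a pose out of reach is approached as far as the arm can. A call with a number of a shift or a turn outside -1 to 1 is refused whole. A call with a gripper value outside its range is refused whole. The fingers move at their own pace and stop on an object; FORCE is the grip in N (left out, the last holds). Time passes only in rows, so rows that repeat a pose let the fingers close. It gives the time, the measured TCP pose, the force and the opening at its end, in the units of the state.
- r.get_state(): the state, without advancing time (a new reading comes with each control period).
- r.snapshot(name): name is "scene" or "top"; returns a dict with "frame" (480x640x3 uint8, red, green, blue), "z_map" (480x640 float32, m along the optical axis (not along the pixel's ray), 0 where there is no reading), "fovy" (degrees; the focal length in pixels is half the picture's height over the tangent of half this angle, whatever the lens; pixels are square), "cx", "cy" (the principal point, pixels), "T" (4x4, takes a point from camera to world coordinates). Camera axes: x right, y up, looking along -z (the intrinsics and any distortion apply to the point x, -y, -z); pixel columns grow to the right and rows downward; lengths in m; the calibration is good to about 2 mm. A picture is of the moment at which its call begins.
- r.close_job(): hands the job in, once; it reports no verdict.
The state is a dict: "time": time; "joints": joint angles; "joint_vel": joint speeds; "effort": joint torques, N m; "tcp_pos": TCP position; "orientation": TCP orientation; "contact_force": force on the tool from outside, world axes, zero at the start; "wrist_torque": the same for the moment, N m; "opening": opening from 0.0 (shut) to 1.0 (fully open).
Only numpy, scipy, OpenCV 4.12 (cv2) and the standard library are available. Lean on these libraries where they do the work, as an engineer would, in place of code of your own. Each camera call takes 0.05 s, during which the arm holds its last target. There are 200 camera calls.

## Working session

There is one attempt and no reset: what is moved stays moved. The work goes in short steps, Python scripts to look and compute and a shell command to move; the robot and the scene stay as the last step left them, time stands still between calls to the robot, and variables do not carry over. Pictures are saved under pics/ and viewed, about 12 in all and at most 16, crops included, and the job is handed in when it is done.

```bash
ls; mkdir -p pics
cat > h.py <<'E'
import numpy as np, cv2
from workcell import r
def snap(name,fn=None):
    s=r.snapshot(name)
    if fn: cv2.imwrite('pics/'+fn,s['frame'][:,:,::-1])
    np.savez('last_%s.npz'%name,**{k:np.array(v) for k,v in s.items() if v is not None})
    return s
def load(name): 
    return dict(np.load('last_%s.npz'%name,allow_pickle=True))
def f(s): return 240/np.tan(np.radians(float(s['fovy']))/2)
def cloud(s):
    v,u=np.mgrid[0:480,0:640]; z=s['z_map']; F=f(s)
    P=np.stack([(u-s['cx'])/F*z,-(v-s['cy'])/F*z,-z],-1)
    W=P@s['T'][:3,:3].T+s['T'][:3,3]; W[z==0]=np.nan
    return W
def ray(s,u,v,h):
    d=s['T'][:3,:3]@np.array([(u-s['cx'])/f(s),-(v-s['cy'])/f(s),-1]); o=s['T'][:3,3]
    return o+d*(h-o[2])/d[2]
E
python3 - <<'E'
from h import *
for n in('scene','top'):
    s=snap(n,n+'0.png'); print(n,s.keys(),s['fovy'],s['cx'],s['cy'],s['T'].round(3).tolist())
    print({k:v for k,v in s.items() if k not in('frame','z_map','T')})
print(r.get_state())
E
```

```text
pics
scene dict_keys(['frame', 'z_map', 'fovy', 'cx', 'cy', 'T']) 51.8666965302073 322.7132180709704 235.07984624600317 [[0.735, -0.542, 0.408, 1.069], [0.679, 0.596, -0.429, -0.529], [-0.01, 0.592, 0.806, 1.141], [0.0, 0.0, 0.0, 1.0]]
{'fovy': 51.8666965302073, 'cx': 322.7132180709704, 'cy': 235.07984624600317}
top dict_keys(['frame', 'z_map', 'fovy', 'cx', 'cy', 'T']) 56.909456750458155 320.5317063902173 241.32000834897764 [[0.008, 0.984, -0.18, 0.332], [-1.0, 0.008, -0.003, 0.027], [-0.002, 0.18, 0.984, 1.332], [0.0, 0.0, 0.0, 1.0]]
{'fovy': 56.909456750458155, 'cx': 320.5317063902173, 'cy': 241.32000834897764}
{'time': 0.1, 'joints': array([63.94891434, 18.43466046, -4.01562691, 83.16744817,  1.29538631,
       78.54104016, -3.26006185]), 'joint_vel': array([-0.0032557 ,  0.04551054, -0.02253339, -0.23860007, -0.13707423,
       -0.10328218, -0.0015637 ]), 'effort': array([ 1.37745242e-04, -4.94876504e+01, -3.83970654e-01, -3.15209198e+01,
        1.28802235e-02,  7.42295233e-03,  1.50750998e-05]), 'tcp_pos': array([ 0.29337585, -0.57942229,  0.19443873]), 'orientation': array([[-8.62254017e-04,  4.51823348e-01, -8.92107011e-01],
       [ 1.47853118e-03, -8.92105791e-01, -4.51824160e-01],
       [-9.99998535e-01, -1.70859523e-03,  1.01186894e-04]]), 'contact_force': array([-0.06991226, -0.23656293, -0.6331614 ]), 'wrist_torque': array([-0.00025528, -0.07420623, -0.06199532]), 'opening': 0.9986956096888264}
```

View pics/scene0.png

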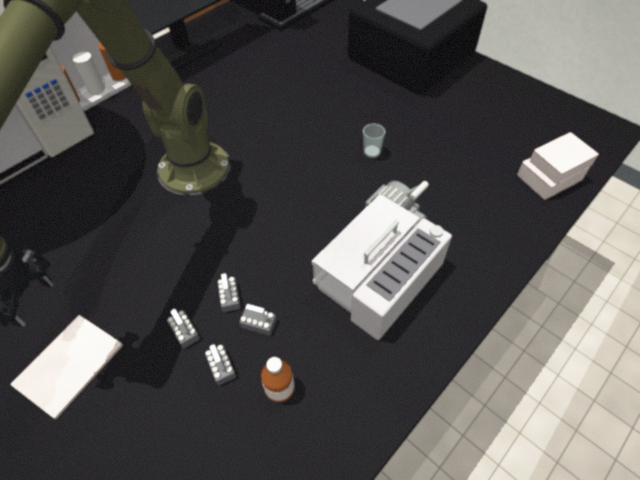

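View pics/top0.png

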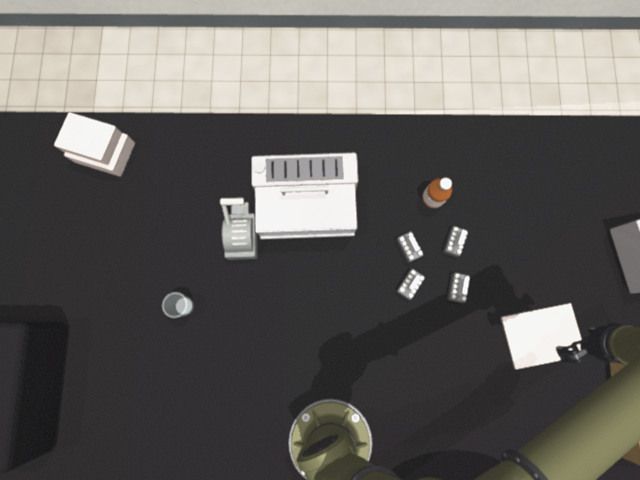

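Four racks are right of the box (top view: around 411,247; 457,241; 411,284; 459,288), with the bottle at 438,192 and the beaker at 177,305. The lever is pushed forward, grip at 232,202. Next I measure these.

```bash
cat > meas.py <<'E'
from h import *
def rects(W,lo,hi,reg,mn=10,cell=.002):
    m=(W[...,2]>lo)&(W[...,2]<hi)&(W[...,0]>reg[0])&(W[...,0]<reg[1])&(W[...,1]>reg[2])&(W[...,1]<reg[3])
    n,l,st,c=cv2.connectedComponentsWithStats(m.astype(np.uint8),connectivity=8)
    out=[]
    for i in range(1,n):
        if st[i,4]<mn: continue
        p=W[l==i]; (cx,cy),(a,b),t=cv2.minAreaRect((p[:,:2]*1000).astype(np.float32))
        if a<b: a,b,t=b,a,t+90
        q=p[:,:2]-p[:,:2].mean(0); w,v=np.linalg.eigh(q.T@q); e=v[:,1]
        out.append(dict(n=int(st[i,4]),rect=(round(cx),round(cy)),size=(round(a),round(b)),ang=round((t+90)%180-90,1),
            mean=(p.mean(0)*1000).round().tolist(),pca=round(float((np.degrees(np.arctan2(e[1],e[0]))+90)%180-90),1),px=[int(st[i,0]+st[i,2]//2),int(st[i,1]+st[i,3]//2)]))
    return out
E
python3 - <<'E'
from meas import *
for n in('top','scene'):
    s=load(n); W=cloud(s)
    print(n)
    for t,lo,hi,reg in(('handles',.055,.1,(.3,.8,-.6,-.1)),('blocks',.015,.1,(.3,.8,-.6,-.1)),('boxtop',.12,.147,(.45,1,-.15,.35)),('bar',.15,.25,(.5,1,-.15,.2)),('lever',.11,.25,(.4,1,.2,.45)),('beaker',.02,.12,(.3,.65,.25,.6)),('bottle',.1,.2,(.3,.9,-.6,-.1))):
        for o in rects(W,lo,hi,reg,6): print(t,o)
E
```

```text
top
handles {'n': 6, 'rect': (744, -305), 'size': (15, 2), 'ang': -77.3, 'mean': [743.0, -305.0, 97.0], 'pca': -78.1, 'px': [437, 180]}
handles {'n': 198, 'rect': (705, -311), 'size': (67, 50), 'ang': 72.4, 'mean': [697.0, -302.0, 83.0], 'pca': 58.2, 'px': [439, 193]}
handles {'n': 101, 'rect': (575, -374), 'size': (47, 13), 'ang': -19.1, 'mean': [573.0, -372.0, 78.0], 'pca': -19.3, 'px': [460, 238]}
handles {'n': 101, 'rect': (556, -235), 'size': (43, 13), 'ang': 25.6, 'mean': [555.0, -234.0, 78.0], 'pca': 25.4, 'px': [413, 244]}
handles {'n': 90, 'rect': (445, -235), 'size': (45, 13), 'ang': -33.8, 'mean': [444.0, -233.0, 80.0], 'pca': -32.9, 'px': [414, 283]}
handles {'n': 112, 'rect': (436, -376), 'size': (44, 13), 'ang': -12.1, 'mean': [435.0, -374.0, 79.0], 'pca': -12.4, 'px': [464, 286]}
blocks {'n': 6, 'rect': (744, -305), 'size': (15, 2), 'ang': -77.3, 'mean': [743.0, -305.0, 97.0], 'pca': -78.1, 'px': [437, 180]}
blocks {'n': 294, 'rect': (705, -311), 'size': (67, 50), 'ang': 72.4, 'mean': [697.0, -301.0, 68.0], 'pca': 55.5, 'px': [437, 195]}
blocks {'n': 441, 'rect': (575,
[... 3500 characters left out ...]
69.0, 176.0], 'pca': -87.8, 'px': [381, 241]}
lever {'n': 164, 'rect': (657, 276), 'size': (71, 43), 'ang': -57.0, 'mean': [656.0, 273.0, 156.0], 'pca': -69.8, 'px': [418, 191]}
lever {'n': 469, 'rect': (690, 211), 'size': (223, 28), 'ang': 1.9, 'mean': [717.0, 210.0, 135.0], 'pca': 2.2, 'px': [415, 221]}
beaker {'n': 549, 'rect': (381, 434), 'size': (74, 66), 'ang': -49.8, 'mean': [382.0, 432.0, 63.0], 'pca': -54.3, 'px': [374, 139]}
beaker {'n': 647, 'rect': (586, 284), 'size': (129, 69), 'ang': 1.6, 'mean': [598.0, 282.0, 83.0], 'pca': 7.2, 'px': [395, 198]}
bottle {'n': 565, 'rect': (722, -318), 'size': (57, 53), 'ang': 49.1, 'mean': [725.0, -320.0, 123.0], 'pca': 56.5, 'px': [276, 373]}
```

Run:
```python
from h import *
O=np.array([.654,.073]);a=np.radians(2.5);R=np.array([[np.cos(a),-np.sin(a)],[np.sin(a),np.cos(a)]])
for n in('top','scene'):
    W=cloud(load(n)); B=W.copy(); B[...,:2]=(W[...,:2]-O)@R
    m=(B[...,1]>.165)&(B[...,1]<.212)&(B[...,2]>.11)&(B[...,0]>-.15)&(B[...,0]<.06)
    p=B[m]*1000; print(n,len(p),np.percentile(p,[2,50,98],axis=0).round().tolist())
    th=np.degrees(np.arctan2(p[:,0]+60,p[:,2]-50))+40; print(np.percentile(th,[5,50,95]).round(1), np.percentile(np.hypot(p[:,0]+60,p[:,2]-50),[5,50,95]).round())
```

```text
top 106 [[1.0, 170.0, 158.0], [9.0, 189.0, 164.0], [19.0, 210.0, 169.0]]
[68.4 70.8 75.1] [126. 134. 138.]
scene 103 [[7.0, 167.0, 152.0], [16.0, 186.0, 164.0], [22.0, 211.0, 169.0]]
[70.9 73.6 77. ] [127. 136. 141.]
```

```bash
sh -c "
python3 -m inch '[[1,0.1,0.25,0.3,0,0,0.3],[1,0.25,0.5,0.6,0,0,0.6],[1,0.4,0.8,0.8,0,0,0.9],[1,0.5,1,1,0,0,1]]'
python3 -m inch '[[1,0.25,0.5,0,0,0,0.3],[1,0.5,1,0,0,0,0.6],[1,0.5,1,0,0,0,1]]'
python3 -m inch '[[1,0.25,0.5,0,0,0,0.3],[1,0.5,1,0,0,0,0.29],[1,0.5,1,0,0,0,0.29]]'
python3 -m inch '[[1,0.2,0.5,0,0,0,0],[1,0.4,1,0,0,0,0],[1,0.4,1,0,0,0,0]]'
python3 -m inch '[[1,0.2,0.5,0,0,0,0],[1,0.4,1,0,0,0,0],[1,0.4,1,0,0,0,0]]'
"; python3 -c "
from workcell import r;s=r.get_state();print(s['joints'].round(1))"
```

```text
time: 0.5
tcp_pos: [0.3452, -0.4775, 0.2963]
orientation: [[0.001, 0.828, -0.561], [0.001, -0.561, -0.828], [-1.0, 0.0, -0.001]]
contact_force: [0.3, 0.5, -1.1]
opening: 1.001
time: 0.8
tcp_pos: [0.3977, -0.3733, 0.2959]
orientation: [[0.002, 0.991, -0.136], [0.002, -0.136, -0.991], [-1.0, 0.002, -0.002]]
contact_force: [0.3, 0.5, -0.1]
opening: 0.998
time: 1.1
tcp_pos: [0.4468, -0.273, 0.2956]
orientation: [[0.001, 1.0, 0.003], [0.002, 0.003, -1.0], [-1.0, 0.001, -0.002]]
contact_force: [0.9, -0.4, 1.1]
opening: 1.0
time: 1.4
tcp_pos: [0.4859, -0.1724, 0.2956]
orientation: [[0.001, 1.0, 0.004], [0.003, 0.004, -1.0], [-1.0, 0.001, -0.003]]
contact_force: [0.3, -0.2, 0.1]
opening: 1.0
time: 1.7
tcp_pos: [0.525, -0.0725, 0.2955]
orientation: [[0.001, 1.0, 0.003], [0.003, 0.003, -1.0], [-1.0, 0.001, -0.003]]
contact_force: [0.4, 1.1, 0.4]
opening: 0.998
[ 37.6   3.6 -33.9  89.8   1.8  87.2   3.8]
```

```bash
sh -c "
python3 -m inch '[[1,0.2,0.5,0,0,0,0.08],[1,0.4,1,0,0,0,0.08],[1,0.4,1,0,0,0,0.08]]'
python3 -m inch '[[1,0.2,0.5,0,0,0,0],[1,0.45,1,0,0,0,0],[1,0.45,1,0,0,0,0]]'
python3 -m inch '[[1,0.2,0.5,0,0,0,0],[1,0.42,1,0,0,0,0],[1,0.45,1.34,0,0,0,0]]' || true
"
```

```text
time: 2.0
tcp_pos: [0.5641, 0.0272, 0.2952]
orientation: [[0.0, 0.999, 0.043], [0.004, 0.043, -0.999], [-1.0, 0.0, -0.004]]
contact_force: [-0.1, 0.3, 0.2]
opening: 1.001
time: 2.3
tcp_pos: [0.6087, 0.126, 0.2942]
orientation: [[-0.002, 0.999, 0.041], [0.004, 0.041, -0.999], [-1.0, -0.002, -0.004]]
contact_force: [-0.2, -0.1, 0.7]
opening: 0.999out of range
```

```bash
sh -c "
python3 -m inch '[[1,0.23,0.45,0,0,0,0],[1,0.46,0.9,0,0,0,0],[1,0.46,0.9,0,0,0,0]]'
python3 -m inch '[[1,0,0.45,-0.4,0,0,0],[1,0,0.45,-0.8,0,0,0],[1,0,0.45,-0.8,0,0,0]]'
python3 -m inch '[[1,0,0,-0.4,0,0,0],[1,0,0,-0.73,0,0,0],[1,0,0,-0.73,0,0,0]]'
"; python3 -c "
from h import *
s=snap('scene','lev1.png');cv2.imwrite('pics/lev1c.png',cv2.resize(s['frame'][110:290,320:560,::-1],(720,540)))"
```

```text
time: 2.6
tcp_pos: [0.6539, 0.217, 0.2917]
orientation: [[-0.006, 0.999, 0.042], [0.004, 0.042, -0.999], [-1.0, -0.005, -0.004]]
contact_force: [-0.4, 0.3, -0.3]
opening: 0.998
time: 2.9
tcp_pos: [0.6506, 0.2535, 0.2075]
orientation: [[-0.012, 0.999, 0.036], [-0.006, 0.036, -0.999], [-1.0, -0.012, 0.005]]
contact_force: [-0.0, -0.7, -1.3]
opening: 1.003
time: 3.2
tcp_pos: [0.6536, 0.2504, 0.1391]
orientation: [[-0.006, 1.0, 0.03], [-0.005, 0.03, -1.0], [-1.0, -0.006, 0.005]]
contact_force: [-0.1, -0.3, -0.9]
opening: 0.999
```

View pics/lev1c.png

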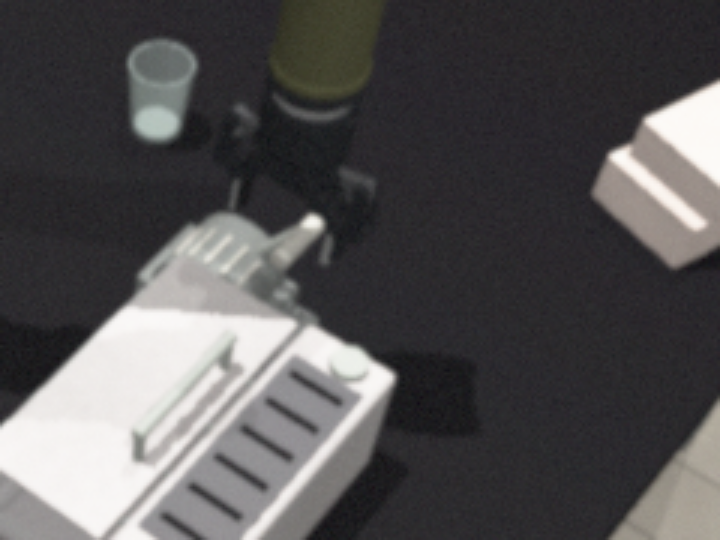

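The fingers straddle the white grip (crop 313,222). Closing.

```bash
sh -c "
python3 -m inch '[[0,0,0.08,0,0,0,0],[-0.4,0,0.08,0,0,0,0],[-0.7,0,0.08,0,0,0,0],[-0.7,0,0.08,0,0,0,0],[-0.7,0,0.08,0,0,0,0]]' 30
python3 -m inch '[[-1,0,0,0,0,0,0],[-1,0,0,0,0,0,0],[-1,0,0,0,0,0,0],[-1,0,0,0,0,0,0],[-1,0,0,0,0,0,0]]' 30
"
```

```text
time: 3.75
tcp_pos: [0.6549, 0.2631, 0.1431]
orientation: [[0.001, 0.999, 0.033], [-0.0, 0.033, -0.999], [-1.0, 0.001, 0.0]]
contact_force: [-0.6, -0.5, -0.5]
opening: 0.163
time: 4.25
tcp_pos: [0.6546, 0.2631, 0.1424]
orientation: [[-0.0, 0.999, 0.033], [-0.0, 0.033, -0.999], [-1.0, -0.0, 0.0]]
contact_force: [-0.2, 0.3, 0.7]
opening: 0.001
```

Closed to 0: it missed the grip. Looking again.

```bash
python3 -c "
from h import *
s=snap('scene');t=snap('top')
a=cv2.resize(s['frame'][150:240,360:480,::-1],(480,360));b=cv2.resize(t['frame'][170:260,190:290,::-1],(400,360))
cv2.imwrite('pics/lev2.png',np.hstack([a,b[:,:320]]))
for n,s in(('s',s),('t',t)):
  W=cloud(s);d=np.hypot(W[...,0]-.655,W[...,1]-.263);m=(d<.06)&(W[...,2]>.1)&(W[...,2]<.19)
  print(n,m.sum(),W[m][::12].round(3).tolist())"
```

```text
s 216 [[0.64, 0.26, 0.183], [0.663, 0.301, 0.159], [0.656, 0.251, 0.188], [0.658, 0.252, 0.185], [0.629, 0.293, 0.124], [0.666, 0.289, 0.156], [0.665, 0.27, 0.167], [0.661, 0.261, 0.168], [0.656, 0.255, 0.165], [0.651, 0.255, 0.156], [0.661, 0.249, 0.166], [0.666, 0.251, 0.164], [0.654, 0.243, 0.154], [0.668, 0.245, 0.159], [0.635, 0.206, 0.138], [0.65, 0.209, 0.135], [0.659, 0.21, 0.134], [0.673, 0.213, 0.135]]
t 0 []
```

View pics/lev2.png

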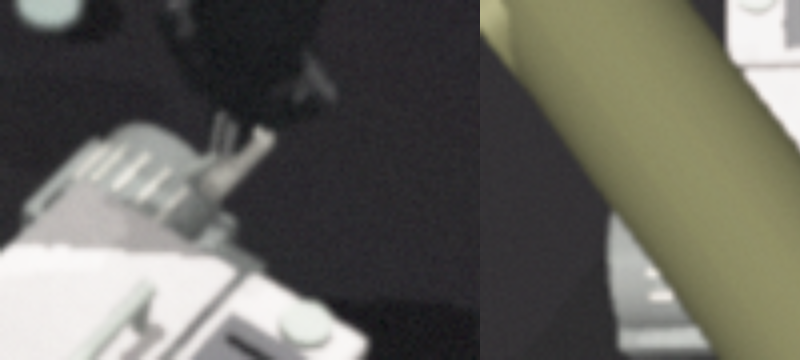

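```bash
python3 -c "
from h import *
s=load('scene');W=cloud(s);print(r.get_state()['tcp_pos'])
F=f(s);Ti=np.linalg.inv(s['T'])
for p in ([.655,.263,.1424],[.655,.263,.2],[.655,.263,.25],[.660,.263,.157],[.660,.301,.157],[.660,.242,.157]):
  c=Ti@np.r_[p,1];print(p,(s['cx']+F*c[0]/-c[2]).round(1),(s['cy']-F*c[1]/-c[2]).round(1))
for v in range(172,206,2): print(v,[(int(1000*W[v,u,0]),int(1000*W[v,u,1]),int(1000*W[v,u,2])) if W[v,u,2]>.03 else 0 for u in range(404,430,2)])
cv2.imwrite('pics/lev3.png',cv2.resize(s['frame'][165:215,390:440,::-1],(600,600),interpolation=cv2.INTER_NEAREST))
"
```

```text
[0.65465914 0.26307859 0.14241962]
[0.655, 0.263, 0.1424] 414.2 195.7
[0.655, 0.263, 0.2] 417.3 181.0
[0.655, 0.263, 0.25] 420.2 167.3
[0.66, 0.263, 0.157] 416.5 193.0
[0.66, 0.301, 0.157] 425.0 185.0
[0.66, 0.242, 0.157] 411.7 197.5
172 [0, 0, (631, 248, 227), (635, 251, 228), (641, 250, 233), (649, 246, 242), (651, 253, 237), (649, 267, 225), (664, 248, 251), (671, 245, 258), (672, 253, 252), (678, 253, 256), 0]
174 [0, 0, 0, 0, (642, 251, 225), (648, 249, 232), (652, 252, 232), (664, 241, 249), (666, 246, 246), (673, 244, 252), (671, 257, 241), (670, 271, 230), 0]
176 [0, 0, 0, 0, (645, 247, 223), (650, 249, 226), (652, 254, 223), (659, 253, 229), (665, 250, 235), (672, 248, 242), (669, 263, 228), (675, 264, 232), (679, 266, 232)]
178 [0, 0, 0, 0, (640, 258, 204), (651, 248, 219), (655, 252, 219), (661, 250, 225), (666, 251, 228), (671, 253, 230), (674, 256, 230), (681, 254, 236), (688, 250, 244)]
180 [0, 0, 0, 0, (644, 253, 203), (649, 254, 206), (655, 253, 212), (664, 247, 222), (667, 251, 222), (671, 255, 221), (679, 249, 232), (684, 249, 235), (688, 253, 235)]
182 [0, 0, 0, 0,
[... 1047 characters left out ...]
48, 165), (664, 253, 164), (668, 256, 164), 0, 0, 0, 0, 0]
196 [(614, 281, 94), (615, 290, 86), (620, 293, 88), (653, 242, 157), (659, 242, 162), (663, 245, 163), (665, 252, 157), 0, 0, 0, 0, 0, 0]
198 [(616, 280, 88), (622, 279, 93), (621, 292, 81), (624, 300, 76), (660, 243, 153), (665, 244, 157), 0, 0, 0, 0, 0, 0, 0]
200 [(620, 275, 85), (621, 283, 80), (623, 292, 74), (629, 292, 78), (629, 304, 68), (631, 312, 63), 0, 0, 0, 0, 0, 0, 0]
202 [(623, 272, 83), (623, 282, 74), (628, 285, 74), (629, 294, 68), (631, 303, 61), (633, 311, 56), 0, 0, 0, 0, 0, 0, 0]
204 [(625, 270, 77), (628, 275, 75), (631, 282, 71), (633, 289, 67), (632, 302, 55), (633, 313, 45), (638, 315, 47), 0, 0, 0, 0, 0, 0]
```

View pics/lev3.png

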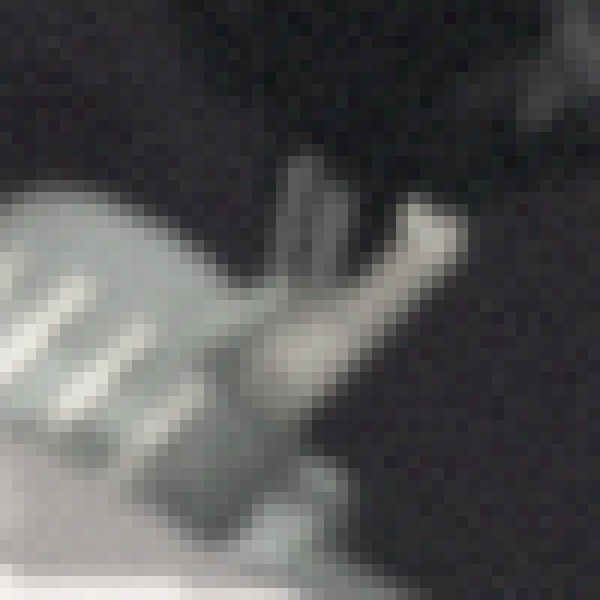

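```bash
sh -c "
python3 -m inch '[[-1,-0.1,0,0.04,0,0,0],[-1,-0.2,0,0.08,0,0,0],[-1,-0.2,0,0.08,0,0,0]]' 30
"; python3 -c "
from h import *
s=snap('scene');W=cloud(s)
for v in range(180,200,2): print(v,[(int(1000*W[v,u,0]),int(1000*W[v,u,1]),int(1000*W[v,u,2])) if W[v,u,2]>.03 else 0 for u in range(404,430,2)])
cv2.imwrite('pics/lev4.png',cv2.resize(s['frame'][155:215,380:440,::-1],(600,600),interpolation=cv2.INTER_CUBIC))
"
```

```text
time: 4.65
tcp_pos: [0.6332, 0.2643, 0.1519]
orientation: [[0.001, 0.999, 0.035], [0.0, 0.035, -0.999], [-1.0, 0.001, -0.0]]
contact_force: [0.3, 0.3, 0.5]
opening: -0.001
180 [0, 0, (632, 255, 193), (638, 253, 199), (642, 257, 199), (647, 258, 202), 0, 0, 0, 0, 0, 0, 0]
182 [0, 0, 0, (640, 252, 193), 0, 0, 0, 0, 0, 0, (655, 300, 166), 0, 0]
184 [0, 0, 0, 0, 0, 0, 0, 0, 0, (655, 292, 164), (657, 298, 161), (663, 299, 164), 0]
186 [(594, 306, 100), 0, 0, 0, 0, 0, 0, (642, 297, 142), (654, 283, 163), (658, 287, 163), (664, 288, 166), (665, 297, 160), 0]
188 [(597, 302, 96), (602, 305, 98), 0, 0, 0, (634, 292, 132), (639, 293, 136), (656, 272, 166), (659, 276, 165), (663, 281, 164), (665, 287, 160), 0, 0]
190 [(600, 300, 91), (604, 303, 93), (608, 308, 91), (622, 294, 113), (629, 292, 121), (636, 290, 127), (656, 263, 165), (660, 266, 166), (664, 270, 165), (666, 277, 161), 0, 0, 0]
192 [(604, 295, 90), (609, 296, 94), (618, 292, 104), (623, 294, 107), (631, 291, 114), (656, 254, 165), (660, 257, 166), (664, 261, 165), (669, 262, 168), 0, 0, 0, 0]
194 [(608, 289, 90), (614, 290, 94), (618, 294, 94), (624, 295, 98), (655, 248, 161), (661, 247, 166), (663, 255, 161), (666, 259, 160), 0, 0, 0, 0, 0]
196 [(612, 284, 89), (617, 287, 90), (618, 297, 83), (653, 243, 156), (658, 245, 158), (665, 243, 166), (666, 250, 160), 0, 0, 0, 0, 0, 0]
198 [(616, 280, 87), (620, 283, 88), (621, 293, 80), (625, 297, 80), (660, 242, 155), (666, 242, 159), 0, 0, 0, 0, 0, 0, 0]
```

View pics/lev4.png

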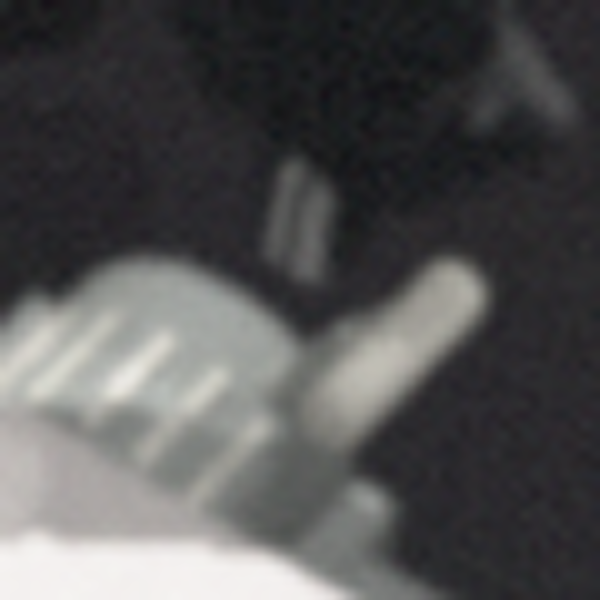

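```bash
python3 -c "
from h import *
s=load('scene');W=cloud(s)
for v in range(166,192): print(v,[tuple((1000*W[v,u]).round().tolist()) if W[v,u,2]==W[v,u,2] else None for u in range(406,414,2)])
J=np.radians(r.get_state()['joints']);print(r.get_state())
"
```

```text
166 [(621.0, 251.0, 240.0), (627.0, 250.0, 245.0), (632.0, 252.0, 247.0), (642.0, 245.0, 259.0)]
167 [(623.0, 250.0, 238.0), (627.0, 251.0, 241.0), (632.0, 254.0, 242.0), (642.0, 245.0, 256.0)]
168 [(622.0, 252.0, 233.0), (627.0, 253.0, 236.0), (634.0, 251.0, 242.0), (641.0, 249.0, 248.0)]
169 [(622.0, 252.0, 230.0), (627.0, 254.0, 231.0), (631.0, 256.0, 233.0), (641.0, 250.0, 244.0)]
170 [(625.0, 249.0, 230.0), (629.0, 252.0, 230.0), (633.0, 255.0, 231.0), (641.0, 250.0, 241.0)]
171 [(623.0, 254.0, 221.0), (628.0, 254.0, 225.0), (631.0, 258.0, 223.0), (640.0, 252.0, 235.0)]
172 [(621.0, 257.0, 214.0), (630.0, 251.0, 225.0), (634.0, 254.0, 225.0), (641.0, 251.0, 232.0)]
173 [(623.0, 255.0, 213.0), (630.0, 253.0, 220.0), (636.0, 252.0, 225.0), (642.0, 251.0, 230.0)]
174 [(622.0, 257.0, 207.0), (631.0, 251.0, 218.0), (636.0, 253.0, 220.0), (641.0, 254.0, 222.0)]
175 [(622.0, 258.0, 203.0), (631.0, 252.0, 214.0), (636.0, 254.0, 216.0), (641.0, 255.0, 219.0)]
176 [(622.0, 259.0, 198.0), (632.0, 253.0, 210.0), (635.0, 256.0, 210.0), (642.0, 255.0, 216.0)]
177 [(624.0, 257.0, 197.0), (633.
[... 1500 characters left out ...]
5, -35.72703378]), 'joint_vel': array([ 0.00893395,  0.96561883,  1.02364707, -0.78279556,  0.67769575,
       -0.21660325,  0.10277976]), 'effort': array([-7.61705730e-02, -5.21429980e+01, -1.03187191e+01, -2.92603683e+01,
       -7.38539547e-02,  6.34707673e-02, -9.09102877e-03]), 'tcp_pos': array([0.63402619, 0.26377562, 0.15158223]), 'orientation': array([[ 1.51735812e-03,  9.99409297e-01,  3.43329873e-02],
       [ 1.47444506e-04,  3.43328029e-02, -9.99410445e-01],
       [-9.99998838e-01,  1.52152577e-03, -9.52622530e-05]]), 'contact_force': array([ 0.31400272, -1.03491667, -0.02480811]), 'wrist_torque': array([-0.0101561 , -0.03441966,  0.00205996]), 'opening': -0.0008469137221869741}
```

```bash
python3 -c "
from h import *
print(r.grip_depth,[a for a in dir(r) if a[0]!='_'])
ti=[]
for k in range(3):
  s=snap('scene');W=cloud(s);t=r.get_state()['tcp_pos']
  m=(abs(W[...,0]-t[0])<.02)&(abs(W[...,1]-t[1])<.02)&(W[...,2]>.13)&(W[...,2]<.26)
  z=W[m][:,2]; ti.append((t.round(4).tolist(),np.sort(z)[:6].round(3).tolist()))
print(ti)
"
sh -c "
python3 -m inch '[[0,0,0,0.5,0,0,0],[1,0,0,0.5,0,0,0],[1,0,0,0.5,0,0,0],[1,0,0,0.5,0,0,0],[1,0,0,0.5,0,0,0]]' 30
"
python3 -c "
from h import *
s=snap('scene');W=cloud(s);t=r.get_state()['tcp_pos']
m=(abs(W[...,0]-t[0])<.08)&(abs(W[...,1]-t[1])<.02)&(W[...,2]>.17)&(W[...,2]<.3)
p=W[m];o=np.argsort(p[:,2])[:14];print(t,(p[o]*1000).round().tolist())"
```

```text
-0.0187 ['MotionError', 'close_job', 'get_state', 'grip_depth', 'snapshot']
[([0.6345, 0.2633, 0.1512], [0.153, 0.153, 0.157, 0.16, 0.161, 0.161]), ([0.6348, 0.263, 0.1509], [0.157, 0.158, 0.16, 0.162, 0.163, 0.164]), ([0.6349, 0.2628, 0.1506], [0.154, 0.157, 0.159, 0.161, 0.162, 0.162])]
time: 5.35
tcp_pos: [0.6342, 0.2625, 0.199]
orientation: [[-0.002, 0.999, 0.033], [-0.001, 0.033, -0.999], [-1.0, -0.002, 0.001]]
contact_force: [0.6, -0.6, 0.0]
opening: 0.852
[0.63422659 0.26262848 0.19909231] [[594.0, 253.0, 242.0], [597.0, 274.0, 242.0], [598.0, 256.0, 242.0], [598.0, 269.0, 243.0], [599.0, 259.0, 244.0], [679.0, 255.0, 245.0], [599.0, 262.0, 246.0], [678.0, 253.0, 246.0], [674.0, 254.0, 247.0], [599.0, 250.0, 247.0], [594.0, 249.0, 248.0], [598.0, 252.0, 248.0], [678.0, 255.0, 248.0], [590.0, 254.0, 249.0]]
```

The fingertips really sit about 36 mm above the reported TCP, in both the shut and the open check. I'll allow for that in z.

```bash
sh -c "
python3 -m inch '[[1,0.24,0,0,0,0,0],[1,0.24,0,-0.4,0,0,0],[1,0.24,0,-0.8,0,0,0],[1,0.24,0,-0.92,0,0,0],[1,0.24,0,-0.92,0,0,0]]' 30
python3 -m inch '[[-1,0,0,0,0,0,0],[-1,0,0,0,0,0,0],[-1,0,0,0,0,0,0],[-1,0,0,0,0,0,0],[-1,0,0,0,0,0,0]]' 30
python3 -m inch '[[-1,0,0,0,0,0,0],[-1,0,0,0,0,0,0],[-1,0,0,0,0,0,0],[-1,0,0,0,0,0,0]]' 30
"
```

```text
time: 5.9
tcp_pos: [0.6571, 0.2621, 0.1056]
orientation: [[-0.005, 0.999, 0.033], [-0.002, 0.033, -0.999], [-1.0, -0.005, 0.002]]
contact_force: [-0.3, -0.4, 0.7]
opening: 1.004
time: 6.4
tcp_pos: [0.6591, 0.2633, 0.1094]
orientation: [[0.001, 0.999, 0.033], [0.0, 0.033, -0.999], [-1.0, 0.001, -0.0]]
contact_force: [-1.3, -0.3, 1.4]
opening: 0.195
time: 6.8
tcp_pos: [0.6593, 0.2633, 0.1092]
orientation: [[0.002, 0.999, 0.033], [0.001, 0.033, -0.999], [-1.0, 0.002, -0.0]]
contact_force: [0.8, -0.1, 5.2]
opening: 0.202
```

```bash
sh -c "
python3 -m inch '[[-1,-0.15,-0.007,0.085,0,0,0],[-1,-0.29,-0.013,0.15,0,0,0],[-1,-0.62,-0.027,0.22,0,0,0],[-1,-0.96,-0.042,0.205,0,0,0],[-1,-0.96,-0.042,0.205,0,0,0]]'
python3 -m inch '[[-1,-0.17,-0.007,-0.04,0,0,0],[-1,-0.32,-0.014,-0.1,0,0,0],[-1,-0.61,-0.027,-0.285,0,0,0],[-1,-0.65,-0.028,-0.32,0,0,0],[-1,-0.65,-0.028,-0.32,0,0,0]]'
"
```

```text
time: 7.3
tcp_pos: [0.559, 0.2587, 0.1301]
orientation: [[-0.001, 0.999, 0.036], [-0.003, 0.036, -0.999], [-1.0, -0.001, 0.003]]
contact_force: [-3.4, -2.1, 10.1]
opening: 0.195
time: 7.8
tcp_pos: [0.5027, 0.2562, 0.0996]
orientation: [[0.011, 0.999, 0.032], [0.002, 0.032, -0.999], [-1.0, 0.011, -0.001]]
contact_force: [7.1, -0.3, 7.7]
opening: 0.199
```

```bash
sh -c "
python3 -m inch '[[-1,-0.05,0,-0.03,0,0,0],[-1,-0.08,0,-0.05,0,0,0],[-1,-0.08,0,-0.05,0,0,0]]'
python3 -m inch '[[-0.3,0.1,0,0.05,0,0,0],[0,0.1,0,0.05,0,0,0],[0,0.1,0,0.05,0,0,0],[0,0.1,0,0.05,0,0,0]]'
python3 -m inch '[[0.2,0,0,0.5,0,0,0],[0.2,0,0,1,0,0,0],[1,0,0,1,0,0,0]]'
python3 -m inch '[[1,0.4,-0.45,0.3,0,0,0],[1,0.8,-0.9,0.6,0,0,0],[1,0.8,-0.9,0.6,0,0,0]]'
python3 -m inch '[[1,0.4,-0.45,0,0,0,0],[1,0.9,-0.97,0,0,0,0],[1,0.9,-0.97,0,0,0,0]]'
"
python3 - <<'E'
from meas import *
s=snap('scene','a.png'); W=cloud(s)
O=np.array([.654,.073]);a=np.radians(2.5);R=np.array([[np.cos(a),-np.sin(a)],[np.sin(a),np.cos(a)]])
B=W.copy(); B[...,:2]=(W[...,:2]-O)@R
m=(B[...,1]>.165)&(B[...,1]<.212)&(B[...,2]>.11)&(B[...,0]>-.19)&(B[...,0]<.06)
p=B[m]*1000; print(len(p)); th=np.degrees(np.arctan2(p[:,0]+60,p[:,2]-50))+40; print(np.percentile(th,[5,50,95]).round(1))
t=r.get_state()['tcp_pos'];print(t)
E
```

```text
time: 8.1
tcp_pos: [0.5032, 0.2564, 0.0992]
orientation: [[0.026, 0.999, 0.029], [0.005, 0.029, -1.0], [-1.0, 0.026, -0.004]]
contact_force: [18.9, -1.6, 19.4]
opening: 0.194
time: 8.5
tcp_pos: [0.4976, 0.256, 0.0954]
orientation: [[-0.004, 0.999, 0.034], [-0.001, 0.034, -0.999], [-1.0, -0.004, 0.001]]
contact_force: [0.6, 0.1, 0.3]
opening: 0.502
time: 8.8
tcp_pos: [0.5019, 0.2589, 0.2029]
orientation: [[0.009, 0.999, 0.034], [0.004, 0.034, -0.999], [-1.0, 0.009, -0.003]]
contact_force: [0.3, -0.6, 0.1]
opening: 0.752
time: 9.1
tcp_pos: [0.5809, 0.1632, 0.257]
orientation: [[-0.0, 1.0, 0.031], [-0.002, 0.031, -1.0], [-1.0, -0.0, 0.002]]
contact_force: [-1.2, -0.4, 0.2]
opening: 1.002
time: 9.4
tcp_pos: [0.6709, 0.0649, 0.2548]
orientation: [[-0.002, 1.0, 0.03], [-0.002, 0.03, -1.0], [-1.0, -0.002, 0.002]]
contact_force: [0.3, -0.3, 0.2]
opening: 1.004
4
[-1.5 -0.8  0.8]
[0.67364459 0.05956036 0.25347193]
```

```bash
sh -c "
python3 -m inch '[[0.2,0.15,0.15,0,0,0,0.03],[0.2,0.15,0.15,-0.4,0,0,0.03],[0.2,0.15,0.15,-0.7,0,0,0.03],[0.2,0.15,0.15,-0.7,0,0,0.03]]'
"; python3 -c "
from h import *
s=snap('scene');cv2.imwrite('pics/hood1.png',cv2.resize(s['frame'][170:320,300:460,::-1],(640,600),interpolation=cv2.INTER_CUBIC))
W=cloud(s);t=r.get_state()['tcp_pos']
m=(abs(W[...,0]-t[0])<.06)&(abs(W[...,1]-t[1])<.02)&(W[...,2]>.2)&(W[...,2]<.28)
p=W[m];o=np.argsort(p[:,2])[:14];print(t,(p[o]*1000).round().tolist())"
```

```text
time: 9.85
tcp_pos: [0.6806, 0.0839, 0.1803]
orientation: [[-0.011, 0.999, 0.05], [-0.001, 0.05, -0.999], [-1.0, -0.011, 0.001]]
contact_force: [-0.1, -1.5, -0.7]
opening: 0.599
[0.68230795 0.08413315 0.18366197] [[656.0, 84.0, 220.0], [714.0, 75.0, 220.0], [655.0, 85.0, 221.0], [655.0, 77.0, 221.0], [658.0, 78.0, 222.0], [657.0, 86.0, 222.0], [657.0, 90.0, 222.0], [715.0, 78.0, 223.0], [711.0, 75.0, 223.0], [653.0, 73.0, 223.0], [651.0, 71.0, 223.0], [708.0, 74.0, 224.0], [656.0, 91.0, 224.0], [659.0, 73.0, 224.0]]
```

View pics/hood1.png

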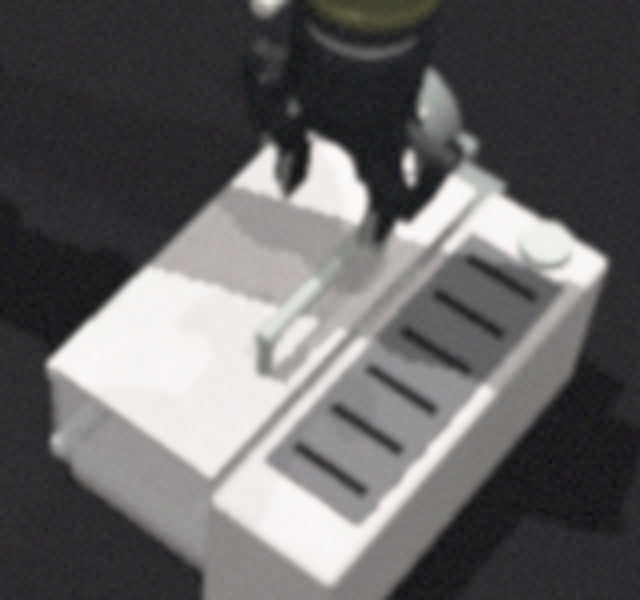

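```bash
sh -c "
python3 -m inch '[[0.2,0.05,-0.08,-0.3,0,0,0],[0.2,0.05,-0.08,-0.57,0,0,0],[0.2,0.05,-0.08,-0.57,0,0,0],[0.2,0.05,-0.08,-0.57,0,0,0]]'
python3 -m inch '[[-1,0,0,0,0,0,0],[-1,0,0,0,0,0,0],[-1,0,0,0,0,0,0],[-1,0,0,0,0,0,0],[-1,0,0,0,0,0,0]]' 40
python3 -m inch '[[-1,0,0,0,0,0,0],[-1,0,0,0,0,0,0]]' 40
"
```

```text
time: 10.3
tcp_pos: [0.6901, 0.0767, 0.1317]
orientation: [[0.001, 0.999, 0.048], [0.001, 0.048, -0.999], [-1.0, 0.001, -0.0]]
contact_force: [1.4, -0.4, 1.1]
opening: 0.6
time: 10.8
tcp_pos: [0.6889, 0.0765, 0.132]
orientation: [[-0.001, 0.999, 0.048], [-0.0, 0.048, -0.999], [-1.0, -0.001, 0.0]]
contact_force: [-5.4, -1.3, 5.4]
opening: 0.119
time: 11.0
tcp_pos: [0.6889, 0.0765, 0.132]
orientation: [[-0.001, 0.999, 0.048], [-0.0, 0.048, -0.999], [-1.0, -0.001, 0.0]]
contact_force: [-5.2, -1.0, 6.2]
opening: 0.12
```

```bash
sh -c "
python3 -m inch '[[-0.4,0,0,0,0,0,0],[-0.4,0,0,0,0,0,0],[-0.4,0,-0.01,-0.08,0,0,0],[-0.4,0,-0.01,-0.08,0,0,0],[-0.4,0,-0.01,-0.08,0,0,0]]'
python3 -m inch '[[-1,0,0,0,0,0,0],[-1,0,0,0,0,0,0],[-1,0,0,0,0,0,0],[-1,0,0,0,0,0,0],[-1,0,0,0,0,0,0]]' 50
python3 -m inch '[[-1,-0.16,-0.007,0.094,0,0,0],[-1,-0.36,-0.016,0.178,0,0,0],[-1,-0.57,-0.025,0.242,0,0,0],[-1,-0.8,-0.035,0.276,0,0,0],[-1,-0.8,-0.035,0.276,0,0,0]]'
"; python3 -c "
from h import *
s=snap('scene');cv2.imwrite('pics/hood2.png',cv2.resize(s['frame'][150:320,290:460,::-1],(600,600),interpolation=cv2.INTER_CUBIC))"
```

```text
time: 11.5
tcp_pos: [0.6893, 0.0748, 0.1212]
orientation: [[-0.001, 0.999, 0.048], [-0.0, 0.048, -0.999], [-1.0, -0.001, 0.0]]
contact_force: [-0.2, 0.7, 0.2]
opening: 0.302
time: 12.0
tcp_pos: [0.6889, 0.075, 0.1219]
orientation: [[-0.001, 0.999, 0.048], [-0.0, 0.048, -0.999], [-1.0, -0.001, 0.0]]
contact_force: [-5.0, -1.1, 1.1]
opening: 0.117
time: 12.5
tcp_pos: [0.6106, 0.0716, 0.1519]
orientation: [[0.006, 0.999, 0.048], [-0.001, 0.048, -0.999], [-1.0, 0.006, 0.001]]
contact_force: [-1.5, -0.5, 6.8]
opening: 0.116
```

View pics/hood2.png

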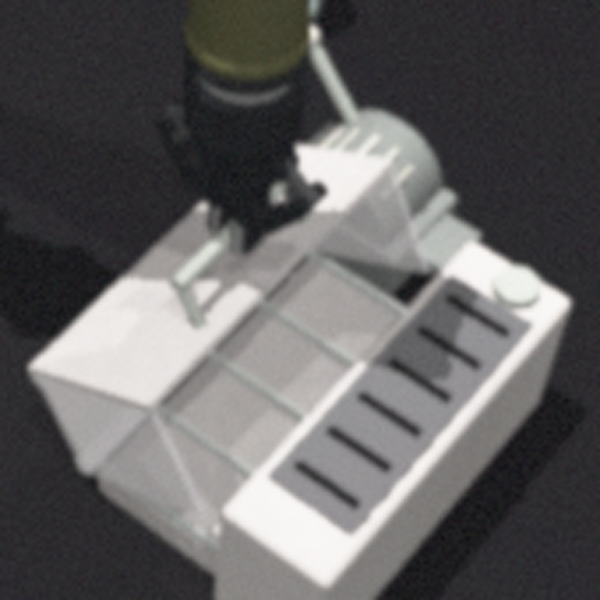

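The hood is lifting; bay dividers are visible and the lever leans back at its stop (340,80). I carry on along the arc.

```bash
sh -c "
python3 -m inch '[[-1,-0.23,-0.01,0.005,0,0,0],[-1,-0.45,-0.02,-0.02,0,0,0],[-1,-0.67,-0.029,-0.073,0,0,0],[-1,-0.88,-0.038,-0.155,0,0,0],[-1,-0.88,-0.038,-0.155,0,0,0]]'
python3 -m inch '[[-1,-0.2,-0.009,-0.11,0,0,0],[-1,-0.38,-0.017,-0.243,0,0,0],[-1,-0.556,-0.024,-0.41,0,0,0],[-1,-0.72,-0.031,-0.62,0,0,0],[-1,-0.72,-0.031,-0.62,0,0,0]]'
python3 -m inch '[[-1,0,0,-0.03,0,0,0],[-1,0,0,-0.05,0,0,0],[-1,0,0,-0.05,0,0,0]]'
"
```

```text
time: 13.05
tcp_pos: [0.5209, 0.0678, 0.1346]
orientation: [[0.0, 0.999, 0.048], [-0.001, 0.048, -0.999], [-1.0, 0.0, 0.001]]
contact_force: [-4.5, 0.6, 7.5]
opening: 0.117
time: 13.55
tcp_pos: [0.4496, 0.0648, 0.0706]
orientation: [[0.0, 0.999, 0.049], [0.0, 0.049, -0.999], [-1.0, 0.0, -0.0]]
contact_force: [4.7, 1.2, -9.0]
opening: 0.115
time: 13.85
tcp_pos: [0.4489, 0.0647, 0.0695]
orientation: [[-0.005, 0.999, 0.048], [-0.002, 0.048, -0.999], [-1.0, -0.005, 0.001]]
contact_force: [-12.7, -1.1, 22.1]
opening: 0.118
```

```bash
sh -c "
python3 -m inch '[[-0.4,0.01,0,0.03,0,0,0],[-0.4,0.01,0,0.03,0,0,0],[-0.4,0.01,0,0.03,0,0,0],[-0.4,0.01,0,0.4,0,0,0],[-0.4,0.01,0,0.8,0,0,0]]'
python3 -m inch '[[0.2,0,0,0.4,0,0,0],[0.2,0,-0.4,0.8,0,0,0.2],[0.2,0,-0.8,0.8,0,0,0.5],[0.2,0,-1,0.8,0,0,0.63],[0.2,0,-1,0.8,0,0,0.63]]'
python3 -m inch '[[0.2,0,-0.4,0,0,0,0.2],[0.2,0,-0.8,0,0,0,0.5],[0.2,0,-1,0,0,0,0.63],[0.2,0,-1,0,0,0,0.63]]'
python3 -m inch '[[0.2,0,-0.4,0,0,0,0.2],[0.2,0,-0.8,0,0,0,0.5],[0.2,0,-1,0,0,0,0.61],[0.2,0,-1,0,0,0,0.61]]'
"
cat > racks.py <<'E'
from meas import *
s=snap('scene','cur.png');W=cloud(s)
for o in rects(W,.055,.1,(.3,.68,-.6,-.1),40): print('bench',np.array(o['rect'])-[2,0],o['ang'],o['pca'],o['size'],o['n'])
t=r.get_state();y=t['orientation'][:,1];print(t['tcp_pos'].round(4),'jaw',np.degrees(np.arctan2(y[1],y[0])).round(1),t['joints'].round())
E
python3 racks.py
```

```text
time: 14.35
tcp_pos: [0.4493, 0.0648, 0.1467]
orientation: [[-0.004, 0.999, 0.048], [0.001, 0.049, -0.999], [-1.0, -0.004, -0.001]]
contact_force: [1.3, -0.4, 0.2]
opening: 0.297
time: 14.85
tcp_pos: [0.4507, -0.0396, 0.2271]
orientation: [[-0.0, 0.937, 0.35], [-0.001, 0.35, -0.937], [-1.0, -0.0, 0.001]]
contact_force: [0.0, 0.6, 0.4]
opening: 0.601
time: 15.25
tcp_pos: [0.4502, -0.138, 0.2263]
orientation: [[-0.001, 0.782, 0.624], [0.001, 0.624, -0.782], [-1.0, -0.001, -0.001]]
contact_force: [0.7, 0.9, -0.4]
opening: 0.602
time: 15.65
tcp_pos: [0.4504, -0.237, 0.2263]
orientation: [[-0.001, 0.558, 0.83], [0.001, 0.83, -0.558], [-1.0, 0.0, -0.001]]
contact_force: [0.2, -0.2, 0.1]
opening: 0.599
bench [ 447 -236] -34.2 -34.5 (47, 12) 112
bench [ 559 -237] 24.7 26.9 (45, 13) 170
bench [ 438 -378] -12.0 -12.2 (49, 12) 118
bench [ 577 -375] -20.1 -20.8 (44, 12) 123
[ 0.451  -0.2347  0.2265] jaw 56.2 [ 46.   1. -22.  99.   0.  79.  80.]
```

View pics/cur.png

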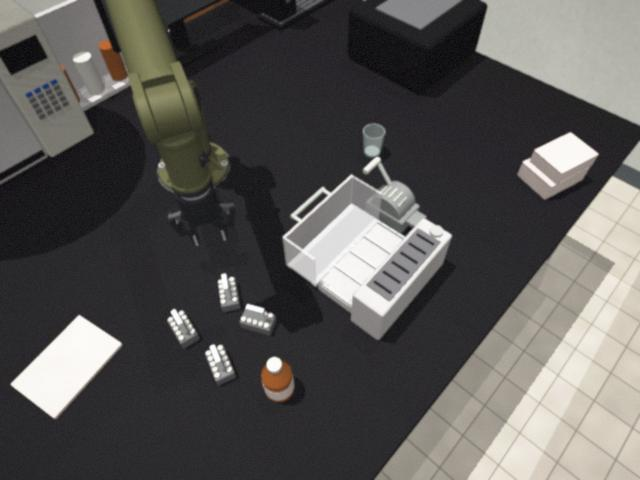

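The hood is fully down and the racks are unmoved. Descending on rack A.

```bash
sh -c "
python3 -m inch '[[0.2,-0.035,-0.01,-0.4,0,0,0],[0.2,-0.035,-0.01,-0.8,0,0,0],[0.2,-0.035,-0.01,-1,0,0,0]]'
python3 -m inch '[[0.2,0,0,-0.4,0,0,0],[0.2,0,0,-0.8,0,0,0],[0.2,0,0,-0.8,0,0,0],[0.2,0,0,-0.8,0,0,0]]'
"
python3 racks.py
sh -c "
python3 -m inch '[[0.2,0,0,-0.2,0,0,0],[0.2,0,0,-0.3,0,0,0],[0.2,0,0,-0.3,0,0,0],[0.2,0,0,-0.3,0,0,0]]'
"
```

```text
time: 16.0
tcp_pos: [0.4461, -0.2325, 0.1239]
orientation: [[-0.003, 0.553, 0.833], [0.003, 0.833, -0.553], [-1.0, 0.001, -0.005]]
contact_force: [-0.8, 0.7, 0.2]
opening: 0.603
time: 16.4
tcp_pos: [0.4478, -0.2344, 0.0476]
orientation: [[-0.0, 0.553, 0.833], [0.001, 0.833, -0.553], [-1.0, 0.001, -0.001]]
contact_force: [0.1, -0.6, 0.3]
opening: 0.6
bench [ 447 -236] -33.5 -34.8 (46, 12) 112
bench [ 559 -237] 27.2 27.2 (44, 15) 173
bench [ 438 -378] -12.0 -12.4 (46, 12) 116
bench [ 577 -375] -20.0 -20.7 (43, 12) 127
[ 0.4488 -0.2355  0.0489] jaw 56.4 [ 45.   9. -22. 112.   4.  59.  78.]
time: 16.85
tcp_pos: [0.4479, -0.2365, 0.0182]
orientation: [[0.001, 0.555, 0.832], [-0.001, 0.832, -0.555], [-1.0, 0.0, 0.002]]
contact_force: [0.6, 0.2, 0.6]
opening: 0.602
```

```bash
sh -c "
python3 -m inch '[[-1,0,0,-0.02,0,0,0],[-1,0,0,-0.02,0,0,0],[-1,0,0,-0.02,0,0,0],[-1,0,0,-0.02,0,0,0],[-1,0,0,-0.02,0,0,0]]' 70
python3 -m inch '[[-1,0,0,0,0,0,0],[-1,0,0,0.1,0,0,0],[-1,0,0,0.4,0,0,0],[-1,0,0,0.8,0,0,0],[-1,0,0,1,0,0,0]]'
python3 -m inch '[[-1,0,0,0.3,0,0,0],[-1,0.1,0.2,0.6,0,0,0],[-1,0.2,0.4,1,0,0,0],[-1,0.3,0.6,1,0,0,0],[-1,0.3,0.6,1,0,0,0]]'
python3 -m inch '[[-1,0.15,0.3,0,0,0,0.13],[-1,0.3,0.6,0,0,0,0.26],[-1,0.5,1,0,0,0,0.42],[-1,0.5,1,0,0,0,0.42]]'
python3 -m inch '[[-1,0.15,0.3,0,0,0,0.13],[-1,0.3,0.6,0,0,0,0.26],[-1,0.5,1,0,0,0,0.42],[-1,0.5,1,0,0,0,0.42]]'
python3 -m inch '[[-1,0.15,0.3,0,0,0,0.13],[-1,0.3,0.6,0,0,0,0.26],[-1,0.5,1,0,0,0,0.42],[-1,0.5,1,0,0,0,0.42]]'
"
```

```text
time: 17.35
tcp_pos: [0.4474, -0.2365, 0.0155]
orientation: [[0.0, 0.555, 0.832], [-0.0, 0.832, -0.555], [-1.0, -0.0, 0.001]]
contact_force: [-0.5, 0.3, 2.9]
opening: 0.131
time: 17.85
tcp_pos: [0.4484, -0.2367, 0.1182]
orientation: [[0.003, 0.554, 0.832], [-0.002, 0.832, -0.554], [-1.0, 0.0, 0.004]]
contact_force: [2.0, -0.9, -1.8]
opening: 0.127
time: 18.35
tcp_pos: [0.4792, -0.1723, 0.2166]
orientation: [[0.003, 0.55, 0.835], [0.001, 0.835, -0.55], [-1.0, 0.002, 0.002]]
contact_force: [-0.3, 1.1, -3.1]
opening: 0.127
time: 18.75
tcp_pos: [0.5284, -0.0687, 0.2146]
orientation: [[0.0, 0.358, 0.934], [0.005, 0.934, -0.358], [-1.0, 0.005, -0.002]]
contact_force: [0.1, 1.0, -1.8]
opening: 0.129
time: 19.15
tcp_pos: [0.5775, 0.0312, 0.2143]
orientation: [[-0.001, 0.157, 0.988], [0.006, 0.988, -0.157], [-1.0, 0.006, -0.002]]
contact_force: [-0.3, 0.9, -2.2]
opening: 0.132
time: 19.55
tcp_pos: [0.6265, 0.131, 0.2134]
orientation: [[-0.003, -0.052, 0.999], [0.006, 0.999, 0.052], [-1.0, 0.006, -0.002]]
contact_force: [-0.7, 1.0, -2.6]
opening: 0.124
```

```bash
sh -c "
python3 -m inch '[[-1,0.12,0.2,0,0,0,0],[-1,0.24,0.38,0,0,0,0],[-1,0.24,0.38,0,0,0,0],[-1,0.24,0.38,-0.4,0,0,0],[-1,0.24,0.38,-0.8,0,0,0]]'
python3 -m inch '[[-1,0,0,-0.2,0,0,0],[-1,0,0,-0.4,0,0,0],[-1,0,0,-0.4,0,0,0],[-1,0,0,-0.4,0,0,0]]'
"; python3 racks.py
python3 - <<'E'
from meas import *
s=load('scene');cv2.imwrite('pics/pl1.png',cv2.resize(s['frame'][160:330,280:460,::-1],(636,600),interpolation=cv2.INTER_CUBIC))
E
```

```text
time: 20.05
tcp_pos: [0.6517, 0.1605, 0.1349]
orientation: [[0.002, -0.041, 0.999], [-0.001, 0.999, 0.041], [-1.0, -0.001, 0.002]]
contact_force: [0.7, -0.3, -2.3]
opening: 0.129
time: 20.45
tcp_pos: [0.6508, 0.1604, 0.095]
orientation: [[-0.001, -0.041, 0.999], [-0.001, 0.999, 0.041], [-1.0, -0.001, -0.001]]
contact_force: [0.2, -0.3, -2.3]
opening: 0.13
bench [ 558 -237] 27.6 26.7 (45, 14) 171
bench [ 437 -377] -11.7 -12.2 (46, 12) 117
bench [ 577 -375] -20.1 -20.7 (44, 12) 125
[0.6516 0.161  0.0961] jaw 92.4 [ 12.  29. -39.  86.  19.  72.  64.]
```

View pics/pl1.png

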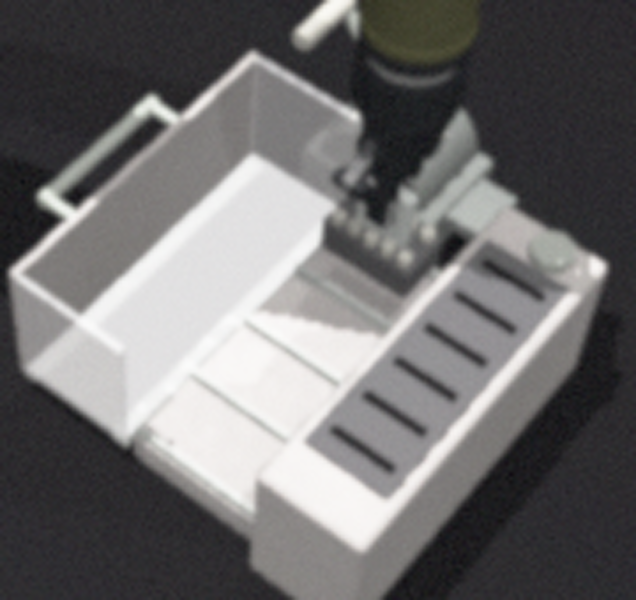

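Rack A hangs upright over bay 0, still 8 mm short in y. I correct that and lower it.

```bash
sh -c "
python3 -m inch '[[-1,-0.01,0.08,0,0,0,0],[-1,-0.01,0.08,-0.1,0,0,0],[-1,-0.01,0.08,-0.25,0,0,0],[-1,-0.01,0.08,-0.4,0,0,0],[-1,-0.01,0.08,-0.4,0,0,0]]'
python3 -m inch '[[-1,0,0,-0.05,0,0,0],[-1,0,0,-0.09,0,0,0],[-1,0,0,-0.09,0,0,0]]'
"
```

```text
time: 21.0
tcp_pos: [0.6477, 0.1684, 0.051]
orientation: [[-0.006, -0.042, 0.999], [-0.002, 0.999, 0.042], [-1.0, -0.002, -0.006]]
contact_force: [-0.1, -0.1, -2.1]
opening: 0.129
time: 21.3
tcp_pos: [0.6504, 0.1699, 0.0461]
orientation: [[0.0, -0.042, 0.999], [0.0, 0.999, 0.042], [-1.0, 0.0, 0.0]]
contact_force: [-0.2, -0.1, -2.3]
opening: 0.134
```

```bash
sh -c "
python3 -m inch '[[-1,0,0,-0.02,0,0,0],[-1,0,0,-0.03,0,0,0],[-1,0,0,-0.03,0,0,0]]'
python3 -m inch '[[-0.3,0,0,0,0,0,0],[-0.1,0,0,0,0,0,0],[-0.1,0,0,0,0,0,0]]'
python3 -m inch '[[-0.1,0,0,0.3,0,0,0],[-0.1,0,0,0.6,0,0,0],[-0.1,0,0,1,0,0,0],[-0.1,0,0,1,0,0,0]]'
python3 -m inch '[[-0.1,-0.2,-0.4,0.5,0,0,-0.1],[-0.1,-0.4,-0.8,0.6,0,0,-0.2],[-0.1,-0.5,-1,0.6,0,0,-0.2],[-0.1,-0.5,-1,0.6,0,0,-0.2]]'
python3 -m inch '[[0.1,-0.2,-0.4,0,0,0,-0.1],[0.1,-0.4,-0.8,0,0,0,-0.2],[0.1,-0.6,-1,0,0,0,-0.2],[0.1,-0.6,-1,0,0,0,-0.2]]'
"
cat > placed.py <<'E'
from meas import *
O=np.array([.654,.073]);a=np.radians(2.5);R=np.array([[np.cos(a),-np.sin(a)],[np.sin(a),np.cos(a)]])
s=load('scene');W=cloud(s)
B=W.copy(); B[...,:2]=(W[...,:2]-O-[.002,0])@R
for lo,hi in((.095,.125),(.05,.125)):
  for o in rects(B,lo,hi,(-.058,.055,-.135,.135),25): print('bay frame',lo,o['rect'],o['ang'],o['size'],o['n'],o['mean'][2])
E
python3 racks.py; python3 placed.py
```

```text
time: 21.6
tcp_pos: [0.6507, 0.17, 0.0456]
orientation: [[0.002, -0.042, 0.999], [-0.0, 0.999, 0.042], [-1.0, -0.0, 0.002]]
contact_force: [-4.1, -0.5, 7.1]
opening: 0.127
time: 21.9
tcp_pos: [0.6503, 0.1697, 0.0431]
orientation: [[0.0, -0.042, 0.999], [0.0, 0.999, 0.042], [-1.0, 0.0, 0.0]]
contact_force: [-0.3, 0.7, 0.6]
opening: 0.455
time: 22.3
tcp_pos: [0.6536, 0.1714, 0.1496]
orientation: [[0.01, -0.042, 0.999], [0.003, 0.999, 0.042], [-1.0, 0.002, 0.01]]
contact_force: [1.6, 0.3, 0.5]
opening: 0.453
time: 22.7
tcp_pos: [0.6002, 0.0633, 0.2041]
orientation: [[0.002, 0.066, 0.998], [-0.004, 0.998, -0.066], [-1.0, -0.004, 0.002]]
contact_force: [0.2, -0.8, -0.0]
opening: 0.452
time: 23.1
tcp_pos: [0.5383, -0.0344, 0.2024]
orientation: [[-0.002, 0.163, 0.987], [-0.002, 0.987, -0.163], [-1.0, -0.003, -0.001]]
contact_force: [-0.7, 0.2, 0.3]
opening: 0.554
bench [ 558 -237] 26.3 26.7 (46, 14) 172
bench [ 439 -378] -12.2 -12.3 (44, 12) 116
bench [ 577 -375] -20.1 -20.8 (45, 12) 125
[ 0.5396 -0.0318  0.2027] jaw 80.8 [ 34.   7. -36.  97.   4.  77.  78.]
bay frame 0.095 (0, 96) -2.6 (45, 16) 124 108.0
bay frame 0.05 (-1, 94) 0.7 (79, 48) 550 76.0
```

Rack A sits at box (0, 96) mm, dead centre in bay 0. Next is rack C.

```bash
sh -c "
python3 -m inch '[[0.2,-0.1,-0.45,0,0,0,-0.1],[0.2,-0.25,-0.9,0,0,0,-0.1],[0.2,-0.25,-0.9,0,0,0,-0.1]]'
python3 -m inch '[[0.2,-0.1,-0.45,0,0,0,0],[0.2,-0.25,-0.9,0,0,0,0],[0.2,-0.25,-0.9,0,0,0,0]]'
python3 -m inch '[[0.2,-0.1,-0.45,0,0,0,0],[0.2,-0.25,-0.9,-0.4,0,0,0],[0.2,-0.25,-0.9,-0.5,0,0,0]]'
python3 -m inch '[[0.2,-0.1,-0.4,-0.4,0,0,0],[0.2,-0.26,-0.76,-0.8,0,0,0],[0.2,-0.26,-0.76,-0.9,0,0,0],[0.2,-0.26,-0.76,-0.9,0,0,0]]'
"; python3 racks.py; python3 placed.py
```

```text
time: 23.45
tcp_pos: [0.5139, -0.1266, 0.2023]
orientation: [[-0.002, 0.214, 0.977], [-0.003, 0.977, -0.214], [-1.0, -0.003, -0.001]]
contact_force: [0.2, 0.5, -0.8]
opening: 0.6
time: 23.75
tcp_pos: [0.4884, -0.2168, 0.2022]
orientation: [[-0.002, 0.215, 0.977], [-0.002, 0.977, -0.215], [-1.0, -0.003, -0.001]]
contact_force: [-1.2, -0.1, 0.3]
opening: 0.599
time: 24.05
tcp_pos: [0.4637, -0.3039, 0.1508]
orientation: [[-0.002, 0.211, 0.978], [-0.001, 0.978, -0.211], [-1.0, -0.001, -0.002]]
contact_force: [-0.5, -0.9, -0.7]
opening: 0.6
time: 24.45
tcp_pos: [0.4372, -0.3752, 0.0589]
orientation: [[-0.005, 0.208, 0.978], [0.005, 0.978, -0.208], [-1.0, 0.004, -0.006]]
contact_force: [0.6, 0.5, -0.4]
opening: 0.6
bench [ 559 -236] 25.5 26.6 (44, 15) 178
bench [ 438 -378] -11.9 -11.6 (46, 12) 116
bench [ 577 -375] -20.2 -20.5 (45, 12) 123
[ 0.4395 -0.3745  0.0613] jaw 78.1 [ 55.  17. -20. 102.   6.  62. 111.]
bay frame 0.095 (-1, 95) -4.8 (45, 17) 125 108.0
bay frame 0.05 (-1, 93) 3.6 (79, 47) 551 76.0
```

```bash
sh -c "
python3 -m inch '[[0.2,-0.01,-0.03,-0.25,0,0,0],[0.2,-0.01,-0.03,-0.46,0,0,0],[0.2,-0.01,-0.03,-0.46,0,0,0],[0.2,-0.01,-0.03,-0.46,0,0,0]]'
python3 -m inch '[[-1,0,0,0,0,0,0],[-1,0,0,0,0,0,0],[-1,0,0,0,0,0,0],[-1,0,0,0,0,0,0],[-1,0,0,0,0,0,0]]' 70
python3 -m inch '[[-1,0,0,0.01,0,0,0],[-1,0,0,0.1,0,0,0],[-1,0,0,0.4,0,0,0],[-1,0,0,0.8,0,0,0],[-1,0,0,1,0,0,0]]'
python3 -m inch '[[-1,0,0,0.3,0,0,0],[-1,0.1,0.25,0.6,0,0,0],[-1,0.2,0.5,1,0,0,0],[-1,0.4,0.83,1,0,0,0],[-1,0.4,0.83,1,0,0,0]]'
python3 -m inch '[[-1,0.13,0.3,0,0,0,0.1],[-1,0.26,0.6,0,0,0,0.17],[-1,0.43,1,0,0,0,0.17],[-1,0.43,1,0,0,0,0.17]]'
python3 -m inch '[[-1,0.13,0.3,0,0,0,0.1],[-1,0.26,0.6,0,0,0,0.17],[-1,0.43,1,0,0,0,0.17],[-1,0.43,1,0,0,0,0.17]]'
python3 -m inch '[[-1,0.13,0.3,0,0,0,0.1],[-1,0.26,0.6,0,0,0,0.17],[-1,0.43,1,0,0,0,0.17],[-1,0.43,1,0,0,0,0.17]]'
"
```

```text
time: 24.9
tcp_pos: [0.4405, -0.3782, 0.0186]
orientation: [[0.002, 0.204, 0.979], [-0.0, 0.979, -0.204], [-1.0, -0.0, 0.002]]
contact_force: [0.2, -0.5, 1.0]
opening: 0.602
time: 25.4
tcp_pos: [0.4389, -0.3794, 0.018]
orientation: [[0.001, 0.206, 0.979], [-0.001, 0.979, -0.206], [-1.0, -0.0, 0.001]]
contact_force: [0.1, 1.2, 5.5]
opening: 0.135
time: 25.9
tcp_pos: [0.4388, -0.3802, 0.1201]
orientation: [[0.002, 0.207, 0.978], [-0.002, 0.978, -0.207], [-1.0, -0.002, 0.002]]
contact_force: [1.6, -0.6, -1.4]
opening: 0.129
time: 26.4
tcp_pos: [0.4821, -0.2896, 0.2188]
orientation: [[0.004, 0.197, 0.98], [0.002, 0.98, -0.197], [-1.0, 0.003, 0.003]]
contact_force: [0.3, 0.3, -4.1]
opening: 0.129
time: 26.8
tcp_pos: [0.5232, -0.1877, 0.2167]
orientation: [[0.0, 0.112, 0.994], [0.005, 0.994, -0.112], [-1.0, 0.005, -0.0]]
contact_force: [0.4, 1.2, -2.9]
opening: 0.127
time: 27.2
tcp_pos: [0.5653, -0.0876, 0.2167]
orientation: [[0.0, 0.027, 1.0], [0.006, 1.0, -0.027], [-1.0, 0.006, -0.0]]
contact_force: [-1.1, 1.6, -3.1]
opening: 0.125
time: 27.6
tcp_pos: [0.6073, 0.0123, 0.2165]
orientation: [[-0.001, -0.058, 0.998], [0.006, 0.998, 0.058], [-1.0, 0.006, -0.0]]
contact_force: [-0.8, 1.0, -2.2]
opening: 0.128
```

```bash
sh -c "
python3 -m inch '[[-1,0.15,0.3,0,0,0,0],[-1,0.3,0.6,0,0,0,0],[-1,0.45,0.95,0,0,0,-0.02],[-1,0.45,0.95,-0.3,0,0,-0.02],[-1,0.45,0.95,-0.6,0,0,-0.02]]'
python3 -m inch '[[-1,0,0,-0.2,0,0,0],[-1,0,0,-0.55,0,0,0],[-1,0,0,-0.55,0,0,0],[-1,0,0,-0.55,0,0,0],[-1,0,0,-0.55,0,0,0]]'
"
```

```text
time: 28.1
tcp_pos: [0.6521, 0.1007, 0.1563]
orientation: [[0.0, -0.041, 0.999], [0.001, 0.999, 0.041], [-1.0, 0.001, 0.0]]
contact_force: [-0.1, -0.9, -3.0]
opening: 0.127
time: 28.6
tcp_pos: [0.6533, 0.0989, 0.1041]
orientation: [[0.003, -0.037, 0.999], [0.001, 0.999, 0.037], [-1.0, 0.001, 0.003]]
contact_force: [-0.4, 0.6, -2.7]
opening: 0.129
```

```bash
sh -c "
python3 -m inch '[[-1,0,0.06,0,0,0,0.01],[-1,0,0.06,-0.15,0,0,0.01],[-1,0,0.06,-0.35,0,0,0.01],[-1,0,0.06,-0.5,0,0,0.01],[-1,0,0.06,-0.52,0,0,0.01]]'
python3 -m inch '[[-1,0,0,-0.03,0,0,0],[-1,0,0,-0.06,0,0,0],[-1,0,0,-0.06,0,0,0]]'
"
```

```text
time: 29.1
tcp_pos: [0.651, 0.1052, 0.0482]
orientation: [[-0.002, -0.043, 0.999], [0.0, 0.999, 0.043], [-1.0, 0.001, -0.002]]
contact_force: [-0.4, 0.0, -2.7]
opening: 0.13
time: 29.4
tcp_pos: [0.6517, 0.105, 0.0479]
orientation: [[-0.0, -0.042, 0.999], [-0.001, 0.999, 0.042], [-1.0, -0.001, -0.0]]
contact_force: [-9.9, -2.0, 14.2]
opening: 0.128
```

```bash
sh -c "
python3 -m inch '[[-0.3,0,0,0,0,0,0],[-0.1,0,0,0,0,0,0],[-0.1,0,0,0,0,0,0]]'
python3 -m inch '[[-0.1,0,0,0.3,0,0,0],[-0.1,0,0,0.6,0,0,0],[-0.1,0,0,1,0,0,0],[-0.1,0,0,1,0,0,0]]'
python3 -m inch '[[-0.1,-0.1,-0.4,0.4,0,0,-0.1],[-0.1,-0.15,-0.8,0.55,0,0,-0.2],[-0.1,-0.16,-1,0.55,0,0,-0.2],[-0.1,-0.16,-1,0.55,0,0,-0.2]]'
python3 -m inch '[[0.2,-0.1,-0.5,0,0,0,-0.1],[0.2,-0.15,-1,0,0,0,-0.2],[0.2,-0.15,-1,0,0,0,-0.2]]'
python3 -m inch '[[0.2,-0.1,-0.5,0,0,0,-0.1],[0.2,-0.15,-1,0,0,0,-0.2],[0.2,-0.15,-1,0,0,0,-0.2]]'
python3 -m inch '[[0.2,-0.1,-0.5,0,0,0,-0.1],[0.2,-0.15,-1,-0.3,0,0,-0.2],[0.2,-0.15,-1,-0.5,0,0,-0.2],[0.2,-0.15,-1,-0.5,0,0,-0.2]]'
"; python3 racks.py; python3 placed.py
```

```text
time: 29.7
tcp_pos: [0.6527, 0.1046, 0.0444]
orientation: [[0.001, -0.042, 0.999], [0.0, 0.999, 0.042], [-1.0, 0.0, 0.001]]
contact_force: [0.2, -0.3, -0.5]
opening: 0.452
time: 30.1
tcp_pos: [0.656, 0.106, 0.1505]
orientation: [[0.01, -0.042, 0.999], [0.002, 0.999, 0.042], [-1.0, 0.001, 0.011]]
contact_force: [1.1, 1.0, 0.1]
opening: 0.454
time: 30.5
tcp_pos: [0.6368, -0.0013, 0.1994]
orientation: [[0.001, 0.065, 0.998], [-0.003, 0.998, -0.065], [-1.0, -0.003, 0.002]]
contact_force: [0.2, -0.1, -0.4]
opening: 0.447
time: 30.8
tcp_pos: [0.6199, -0.1047, 0.1977]
orientation: [[-0.002, 0.169, 0.986], [-0.005, 0.986, -0.169], [-1.0, -0.005, -0.001]]
contact_force: [-0.2, -1.3, 0.4]
opening: 0.594
time: 31.1
tcp_pos: [0.6041, -0.2047, 0.1975]
orientation: [[-0.003, 0.267, 0.964], [-0.004, 0.964, -0.267], [-1.0, -0.005, -0.001]]
contact_force: [-0.4, -1.1, -0.1]
opening: 0.599
time: 31.5
tcp_pos: [0.588, -0.296, 0.1438]
orientation: [[-0.007, 0.353, 0.936], [0.004, 0.936, -0.353], [-1.0, 0.001, -0.008]]
contact_force: [-0.5, 1.3, -0.5]
opening: 0.601
bench [ 559 -237] 25.0 30.7 (44, 13) 141
bench [ 577 -375] -20.2 -20.5 (44, 12) 125
[ 0.5901 -0.2938  0.1465] jaw 69.5 [ 44.  23. -26.  84.  10.  75.  87.]
bay frame 0.095 (-1, 94) 0.1 (45, 15) 122 109.0
bay frame 0.095 (-2, 30) -0.9 (44, 16) 130 109.0
bay frame 0.05 (-2, 62) 88.7 (112, 81) 1121 76.0
```

```bash
sh -c "
python3 -m inch '[[0.2,-0.06,-0.4,-0.2,0,0,0],[0.2,-0.13,-0.78,-0.5,0,0,0],[0.2,-0.13,-0.78,-0.8,0,0,0],[0.2,-0.13,-0.78,-0.8,0,0,0],[0.2,-0.13,-0.78,-0.8,0,0,0]]'
"; python3 racks.py|tail -2
```

```text
time: 32.05
tcp_pos: [0.5805, -0.3699, 0.0705]
orientation: [[0.002, 0.346, 0.938], [0.002, 0.938, -0.346], [-1.0, 0.002, 0.001]]
contact_force: [1.2, 0.1, 1.5]
opening: 0.596
bench [ 577 -375] -20.0 -20.3 (44, 12) 126
[ 0.5813 -0.3704  0.0718] jaw 69.8 [ 48.  29. -24.  85.  12.  68.  92.]
```

```bash
sh -c "
python3 -m inch '[[0.2,-0.04,-0.05,-0.2,0,0,0],[0.2,-0.04,-0.05,-0.54,0,0,0],[0.2,-0.04,-0.05,-0.54,0,0,0],[0.2,-0.04,-0.05,-0.54,0,0,0]]'
python3 -m inch '[[-1,0,0,0,0,0,0],[-1,0,0,0,0,0,0],[-1,0,0,0,0,0,0],[-1,0,0,0,0,0,0],[-1,0,0,0,0,0,0]]' 70
python3 -m inch '[[-1,0,0,0.01,0,0,0],[-1,0,0,0.1,0,0,0],[-1,0,0,0.4,0,0,0],[-1,0,0,0.8,0,0,0],[-1,0,0,1,0,0,0]]'
python3 -m inch '[[-1,0,0,0.3,0,0,0],[-1,0,0.2,0.6,0,0,0],[-1,0.05,0.4,1,0,0,0],[-1,0.1,0.6,1,0,0,0],[-1,0.1,0.6,1,0,0,0]]'
python3 -m inch '[[-1,0.05,0.3,0,0,0,0.1],[-1,0.1,0.6,0,0,0,0.2],[-1,0.2,1,0,0,0,0.3],[-1,0.2,1,0,0,0,0.3]]'
python3 -m inch '[[-1,0.05,0.3,0,0,0,0.1],[-1,0.1,0.6,0,0,0,0.2],[-1,0.2,1,0,0,0,0.3],[-1,0.2,1,0,0,0,0.3]]'
python3 -m inch '[[-1,0.05,0.3,0,0,0,0.1],[-1,0.1,0.6,0,0,0,0.19],[-1,0.2,1,0,0,0,0.19],[-1,0.2,1,0,0,0,0.19],[-1,0.2,1,0,0,0,0.19]]'
"
```

```text
time: 32.5
tcp_pos: [0.5758, -0.3771, 0.0171]
orientation: [[0.002, 0.348, 0.937], [-0.0, 0.937, -0.348], [-1.0, 0.001, 0.002]]
contact_force: [1.8, -0.0, 0.3]
opening: 0.599
time: 33.0
tcp_pos: [0.5746, -0.3784, 0.016]
orientation: [[0.001, 0.35, 0.937], [-0.0, 0.937, -0.35], [-1.0, -0.0, 0.001]]
contact_force: [-1.4, 1.4, 3.7]
opening: 0.128
time: 33.5
tcp_pos: [0.5755, -0.3791, 0.1189]
orientation: [[0.004, 0.35, 0.937], [-0.002, 0.937, -0.35], [-1.0, -0.001, 0.004]]
contact_force: [1.4, -0.2, -0.1]
opening: 0.131
time: 34.0
tcp_pos: [0.5865, -0.3137, 0.2174]
orientation: [[0.004, 0.345, 0.939], [0.001, 0.939, -0.345], [-1.0, 0.002, 0.003]]
contact_force: [0.8, 0.4, -2.0]
opening: 0.127
time: 34.4
tcp_pos: [0.6062, -0.2073, 0.215]
orientation: [[0.001, 0.192, 0.981], [0.006, 0.981, -0.192], [-1.0, 0.006, -0.0]]
contact_force: [0.5, 1.5, -1.6]
opening: 0.132
time: 34.8
tcp_pos: [0.6253, -0.1062, 0.2154]
orientation: [[0.001, 0.042, 0.999], [0.007, 0.999, -0.042], [-1.0, 0.007, 0.001]]
contact_force: [0.6, 0.7, -1.9]
opening: 0.128
time: 35.3
tcp_pos: [0.6438, -0.0143, 0.2149]
orientation: [[-0.0, -0.044, 0.999], [0.001, 0.999, 0.044], [-1.0, 0.001, -0.0]]
contact_force: [0.2, -1.3, -1.2]
opening: 0.128
```

```bash
sh -c "
python3 -m inch '[[-1,0.05,0.3,0,0,0,0],[-1,0.11,0.56,0,0,0,0],[-1,0.11,0.56,-0.3,0,0,0],[-1,0.11,0.56,-0.7,0,0,0],[-1,0.11,0.56,-1,0,0,0]]'
python3 -m inch '[[-1,0,0,-0.12,0,0,0],[-1,0,0,-0.12,0,0,0],[-1,0,0,-0.12,0,0,0]]'
"
```

```text
time: 35.8
tcp_pos: [0.6542, 0.0368, 0.1128]
orientation: [[-0.002, -0.037, 0.999], [-0.001, 0.999, 0.037], [-1.0, -0.001, -0.002]]
contact_force: [0.1, -0.7, -2.5]
opening: 0.13
time: 36.1
tcp_pos: [0.6562, 0.0376, 0.1046]
orientation: [[0.002, -0.037, 0.999], [0.0, 0.999, 0.037], [-1.0, 0.0, 0.002]]
contact_force: [1.0, -0.4, -1.8]
opening: 0.131
```

```bash
sh -c "
python3 -m inch '[[-1,0,0.035,0,0,0,0.01],[-1,0,0.035,-0.15,0,0,0.01],[-1,0,0.035,-0.35,0,0,0.01],[-1,0,0.035,-0.52,0,0,0.01],[-1,0,0.035,-0.54,0,0,0.01]]'
python3 -m inch '[[-1,0,0,-0.03,0,0,0],[-1,0,0,-0.07,0,0,0],[-1,0,0,-0.07,0,0,0]]'
"
```

```text
time: 36.6
tcp_pos: [0.6537, 0.041, 0.0466]
orientation: [[-0.003, -0.042, 0.999], [0.0, 0.999, 0.042], [-1.0, 0.0, -0.003]]
contact_force: [-0.6, 0.2, -1.2]
opening: 0.124
time: 36.9
tcp_pos: [0.6557, 0.0414, 0.046]
orientation: [[0.001, -0.042, 0.999], [-0.001, 0.999, 0.042], [-1.0, -0.001, 0.001]]
contact_force: [-9.0, -0.7, 15.2]
opening: 0.129
```

```bash
sh -c "
python3 -m inch '[[-0.3,0,0,0,0,0,0],[-0.1,0,0,0,0,0,0],[-0.1,0,0,0,0,0,0]]'
python3 -m inch '[[-0.1,0,0,0.3,0,0,0],[-0.1,0,0,0.6,0,0,0],[-0.1,0,0,1,0,0,0],[-0.1,0,0,1,0,0,0]]'
python3 -m inch '[[-0.1,-0.1,-0.4,0.4,0,0,0.1],[-0.1,-0.25,-0.8,0.5,0,0,0.3],[-0.1,-0.32,-0.95,0.5,0,0,0.3],[-0.1,-0.32,-0.95,0.5,0,0,0.3]]'
python3 -m inch '[[0.2,-0.1,-0.4,0,0,0,0.15],[0.2,-0.3,-0.9,0,0,0,0.3],[0.2,-0.3,-0.9,0,0,0,0.3]]'
python3 -m inch '[[0.2,-0.1,-0.4,0,0,0,0.1],[0.2,-0.3,-0.9,0,0,0,0.24],[0.2,-0.3,-0.9,0,0,0,0.24],[0.2,-0.3,-0.9,-0.4,0,0,0.24],[0.2,-0.3,-0.9,-0.7,0,0,0.24]]'
python3 -m inch '[[0.2,0,0,-0.3,0,0,0],[0.2,0,0,-0.3,0,0,0],[0.2,0,0,-0.3,0,0,0],[0.2,0,0,-0.3,0,0,0]]'
"; python3 racks.py; python3 placed.py
```

```text
time: 37.2
tcp_pos: [0.6556, 0.0412, 0.0423]
orientation: [[0.001, -0.042, 0.999], [0.0, 0.999, 0.042], [-1.0, 0.0, 0.001]]
contact_force: [0.0, 0.8, -0.3]
opening: 0.449
time: 37.6
tcp_pos: [0.659, 0.0422, 0.1485]
orientation: [[0.01, -0.042, 0.999], [0.001, 0.999, 0.042], [-1.0, 0.0, 0.01]]
contact_force: [0.4, 0.2, 0.7]
opening: 0.454
time: 38.0
tcp_pos: [0.6227, -0.0588, 0.1923]
orientation: [[0.0, -0.184, 0.983], [-0.002, 0.983, 0.184], [-1.0, -0.002, -0.0]]
contact_force: [-0.3, -0.5, -0.0]
opening: 0.452
time: 38.3
tcp_pos: [0.5909, -0.1516, 0.1908]
orientation: [[-0.003, -0.328, 0.945], [-0.004, 0.945, 0.328], [-1.0, -0.003, -0.004]]
contact_force: [0.5, -0.7, -0.9]
opening: 0.599
time: 38.8
tcp_pos: [0.5635, -0.233, 0.1205]
orientation: [[0.0, -0.445, 0.896], [0.001, 0.896, 0.445], [-1.0, 0.001, 0.001]]
contact_force: [0.1, 0.2, -0.9]
opening: 0.601
time: 39.2
tcp_pos: [0.5648, -0.2335, 0.0939]
orientation: [[0.003, -0.446, 0.895], [-0.001, 0.895, 0.446], [-1.0, -0.002, 0.002]]
contact_force: [-0.3, 0.4, 0.1]
opening: 0.603
bench [ 560 -237] 28.5 31.8 (43, 14) 118
[ 0.5648 -0.2337  0.0941] jaw 116.5 [ 48.  21. -35.  95.  13.  68. 127.]
bay frame 0.095 (0, 94) -0.1 (45, 14) 126 108.0
bay frame 0.095 (-3, 30) 3.2 (44, 17) 127 109.0
bay frame 0.095 (0, -33) 0.7 (45, 14) 130 109.0
bay frame 0.05 (-2, 31) 89.7 (178, 82) 1684 76.0
```

```bash
sh -c "
python3 -m inch '[[0.2,-0.06,-0.03,-0.2,0,0,0],[0.2,-0.06,-0.03,-0.5,0,0,0],[0.2,-0.06,-0.03,-0.77,0,0,0],[0.2,-0.06,-0.03,-0.77,0,0,0],[0.2,-0.06,-0.03,-0.77,0,0,0]]'
python3 -m inch '[[-1,0,0,0,0,0,0],[-1,0,0,0,0,0,0],[-1,0,0,0,0,0,0],[-1,0,0,0,0,0,0],[-1,0,0,0,0,0,0]]' 70
python3 -m inch '[[-1,0,0,0.01,0,0,0],[-1,0,0,0.1,0,0,0],[-1,0,0,0.4,0,0,0],[-1,0,0,0.8,0,0,0],[-1,0,0,1,0,0,0]]'
python3 -m inch '[[-1,0,0,0.3,0,0,0],[-1,0,0,0.6,0,0,0],[-1,0,0.15,1,0,0,0],[-1,0.1,0.3,1,0,0,-0.1],[-1,0.1,0.3,1,0,0,-0.1]]'
python3 -m inch '[[-1,0.15,0.3,0,0,0,-0.1],[-1,0.3,0.6,0,0,0,-0.24],[-1,0.45,0.9,0,0,0,-0.38],[-1,0.45,0.9,0,0,0,-0.38]]'
python3 -m inch '[[-1,0.15,0.3,0,0,0,-0.1],[-1,0.3,0.6,0,0,0,-0.24],[-1,0.45,0.94,0,0,0,-0.36],[-1,0.45,0.94,0,0,0,-0.36],[-1,0.45,0.94,0,0,0,-0.36]]'
"
```

```text
time: 39.75
tcp_pos: [0.5581, -0.2369, 0.0164]
orientation: [[0.001, -0.446, 0.895], [-0.0, 0.895, 0.446], [-1.0, -0.001, 0.001]]
contact_force: [0.2, 0.4, 0.0]
opening: 0.598
time: 40.25
tcp_pos: [0.5582, -0.2372, 0.0165]
orientation: [[0.002, -0.446, 0.895], [-0.001, 0.895, 0.446], [-1.0, -0.002, 0.001]]
contact_force: [-1.1, -0.5, 6.0]
opening: 0.132
time: 40.75
tcp_pos: [0.5583, -0.2369, 0.1184]
orientation: [[0.003, -0.446, 0.895], [-0.001, 0.895, 0.446], [-1.0, -0.002, 0.002]]
contact_force: [-0.5, 0.1, -2.3]
opening: 0.128
time: 41.25
tcp_pos: [0.5687, -0.2033, 0.2167]
orientation: [[0.003, -0.404, 0.915], [0.001, 0.915, 0.404], [-1.0, -0.0, 0.003]]
contact_force: [0.2, 0.0, -2.5]
opening: 0.127
time: 41.65
tcp_pos: [0.6127, -0.1099, 0.214]
orientation: [[-0.001, -0.228, 0.974], [0.005, 0.974, 0.228], [-1.0, 0.005, -0.0]]
contact_force: [-0.4, 0.7, -2.1]
opening: 0.126
time: 42.15
tcp_pos: [0.6563, -0.0223, 0.2137]
orientation: [[-0.003, -0.046, 0.999], [-0.0, 0.999, 0.046], [-1.0, 0.0, -0.003]]
contact_force: [-0.0, -0.2, -1.4]
opening: 0.131
```

```bash
sh -c "
python3 -m inch '[[-1,0.01,-0.01,-0.3,0,0,0],[-1,0.01,-0.01,-0.7,0,0,0],[-1,0.01,-0.01,-1,0,0,0],[-1,0.01,-0.01,-1,0,0,0],[-1,0.01,-0.01,-1,0,0,0]]'
python3 -m inch '[[-1,0,0,-0.12,0,0,0],[-1,0,0,-0.12,0,0,0],[-1,0,0,-0.12,0,0,0]]'
"
```

```text
time: 42.65
tcp_pos: [0.6577, -0.0258, 0.115]
orientation: [[-0.001, -0.041, 0.999], [-0.001, 0.999, 0.041], [-1.0, -0.001, -0.001]]
contact_force: [1.6, 0.6, -0.3]
opening: 0.125
time: 42.95
tcp_pos: [0.6585, -0.0239, 0.1038]
orientation: [[0.001, -0.042, 0.999], [-0.0, 0.999, 0.042], [-1.0, -0.0, 0.001]]
contact_force: [1.3, -0.5, -1.5]
opening: 0.13
```

```bash
sh -c "
python3 -m inch '[[-1,0,0.01,-0.15,0,0,0],[-1,0,0.01,-0.35,0,0,0],[-1,0,0.01,-0.52,0,0,0],[-1,0,0.01,-0.54,0,0,0],[-1,0,0.01,-0.54,0,0,0]]'
python3 -m inch '[[-1,0,0,-0.03,0,0,0],[-1,0,0,-0.07,0,0,0],[-1,0,0,-0.07,0,0,0]]'
"
```

```text
time: 43.45
tcp_pos: [0.6577, -0.0227, 0.0483]
orientation: [[-0.001, -0.043, 0.999], [0.0, 0.999, 0.043], [-1.0, 0.0, -0.001]]
contact_force: [0.3, -0.3, -1.9]
opening: 0.13
time: 43.75
tcp_pos: [0.6592, -0.023, 0.0464]
orientation: [[0.002, -0.042, 0.999], [-0.001, 0.999, 0.042], [-1.0, -0.001, 0.002]]
contact_force: [-6.7, -0.4, 16.0]
opening: 0.13
```

```bash
sh -c "
python3 -m inch '[[-0.3,0,0,0,0,0,0],[-0.1,0,0,0,0,0,0],[-0.1,0,0,0,0,0,0]]'
python3 -m inch '[[-0.1,0,0,0.3,0,0,0],[-0.1,0,0,0.6,0,0,0],[-0.1,0,0,1,0,0,0],[-0.1,0,0,1,0,0,0]]'
python3 -m inch '[[-0.1,-0.2,0,0.4,0,0,-0.2],[-0.1,-0.4,0.1,0.5,0,0,-0.4],[-0.1,-0.6,0.2,0.5,0,0,-0.6],[-0.1,-0.6,0.2,0.5,0,0,-0.78],[-0.1,-0.6,0.2,0.5,0,0,-0.78]]'
python3 -m inch '[[-0.1,-0.2,0,0,0,0,-0.2],[-0.1,-0.4,0.1,0,0,0,-0.4],[-0.1,-0.6,0.2,0,0,0,-0.6],[-0.1,-0.6,0.2,0,0,0,-0.78],[-0.1,-0.6,0.2,0,0,0,-0.78]]'
python3 -m inch '[[-0.1,-0.2,0,0,0,0,-0.2],[-0.1,-0.4,0.1,0,0,0,-0.4],[-0.1,-0.6,0.2,0,0,0,-0.6],[-0.1,-0.6,0.2,0,0,0,-0.78],[-0.1,-0.6,0.2,0,0,0,-0.78]]'
python3 -m inch '[[-0.1,-0.2,0.2,0,0,0,-0.2],[-0.1,-0.28,0.28,0,0,0,-0.4],[-0.1,-0.28,0.28,0,0,0,-0.6],[-0.1,-0.28,0.28,0,0,0,-0.78],[-0.1,-0.28,0.28,0,0,0,-0.78]]'
"; python3 racks.py; python3 placed.py;  python3 - <<'E'
from meas import *
s=load('scene');cv2.imwrite('pics/pl4.png',cv2.resize(s['frame'][140:330,270:460,::-1],(600,600),interpolation=cv2.INTER_CUBIC))
for o in rects(cloud(s),.115,.14,(.4,.5,-.02,.15),15): print('bar',o)
E
```

```text
time: 44.05
tcp_pos: [0.6584, -0.0229, 0.0422]
orientation: [[0.001, -0.042, 0.999], [-0.0, 0.999, 0.042], [-1.0, -0.0, 0.001]]
contact_force: [-0.1, -0.9, 0.1]
opening: 0.45
time: 44.45
tcp_pos: [0.662, -0.0222, 0.1483]
orientation: [[0.01, -0.042, 0.999], [-0.0, 0.999, 0.042], [-1.0, -0.001, 0.01]]
contact_force: [0.7, 0.3, -0.6]
opening: 0.452
time: 44.95
tcp_pos: [0.5979, -0.0026, 0.1921]
orientation: [[0.001, 0.34, 0.94], [-0.001, 0.94, -0.34], [-1.0, -0.001, 0.001]]
contact_force: [1.0, 0.0, -0.6]
opening: 0.448
time: 45.45
tcp_pos: [0.5382, 0.017, 0.1919]
orientation: [[0.0, 0.671, 0.741], [-0.0, 0.741, -0.671], [-1.0, -0.0, 0.001]]
contact_force: [0.3, 0.0, 0.7]
opening: 0.449
time: 45.95
tcp_pos: [0.4785, 0.0369, 0.1921]
orientation: [[0.001, 0.902, 0.431], [-0.0, 0.431, -0.902], [-1.0, 0.0, 0.001]]
contact_force: [0.1, -0.6, 0.5]
opening: 0.449
time: 46.45
tcp_pos: [0.4508, 0.0648, 0.192]
orientation: [[0.0, 0.998, 0.056], [0.0, 0.056, -0.998], [-1.0, 0.0, -0.0]]
contact_force: [0.7, -0.0, -0.4]
opening: 0.45
[0.4507 0.0648 0.1919] jaw 3.3 [ 28.  -5. -37. 108.  -3.  76.  -5.]
bay frame 0.095 (-1, 94) -1.1 (44, 14) 122 109.0
bay frame 0.095 (-2, 31) -1.8 (44, 16) 126 109.0
bay frame 0.095 (-1, -33) -0.9 (46, 15) 130 109.0
bay frame 0.095 (2, -98) 1.6 (43, 14) 130 110.0
bay frame 0.05 (-2, -2) -89.6 (240, 83) 2277 76.0
bar {'n': 243, 'rect': (460, 65), 'size': (130, 33), 'ang': -88.6, 'mean': [456.0, 62.0, 128.0], 'pca': -88.2, 'px': [310, 205]}
bar {'n': 251, 'rect': (494, 65), 'size': (169, 6), 'ang': -87.0, 'mean': [494.0, 60.0, 127.0], 'pca': -87.6, 'px': [319, 211]}
```

View pics/pl4.png

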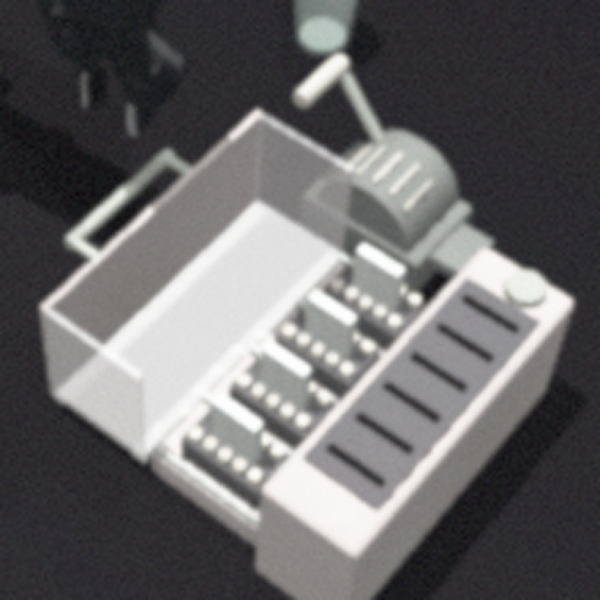

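All four racks stand upright in their own bays, handles at box y 94, 31, -33 and -98 mm. Next I re-grip the hood bar.

```bash
sh -c "
python3 -m inch '[[-0.35,-0.017,0,-0.2,0,0,0],[-0.35,-0.017,0,-0.5,0,0,0],[-0.35,-0.017,0,-0.7,0,0,0],[-0.35,-0.017,0,-0.7,0,0,0]]'
python3 -m inch '[[-0.35,0,0,-0.2,0,0,0],[-0.35,0,0,-0.4,0,0,0],[-0.35,0,0,-0.52,0,0,0],[-0.35,0,0,-0.52,0,0,0],[-0.35,0,0,-0.52,0,0,0]]'
python3 -m inch '[[-1,0,0,0,0,0,0],[-1,0,0,0,0,0,0],[-1,0,0,0,0,0,0],[-1,0,0,0,0,0,0],[-1,0,0,0,0,0,0]]' 50
"
```

```text
time: 46.9
tcp_pos: [0.4464, 0.0647, 0.1194]
orientation: [[-0.006, 0.998, 0.056], [0.001, 0.056, -0.998], [-1.0, -0.006, -0.001]]
contact_force: [-0.9, -0.7, 0.4]
opening: 0.321
time: 47.4
tcp_pos: [0.4492, 0.0653, 0.0708]
orientation: [[0.001, 0.999, 0.054], [0.0, 0.054, -0.999], [-1.0, 0.001, -0.0]]
contact_force: [-0.5, -0.1, 0.3]
opening: 0.326
time: 47.9
tcp_pos: [0.4492, 0.0653, 0.0713]
orientation: [[0.002, 0.999, 0.053], [-0.0, 0.053, -0.999], [-1.0, 0.002, 0.0]]
contact_force: [-2.2, 0.2, 5.7]
opening: 0.12
```

```bash
sh -c "
python3 -m inch '[[-1,0.16,0.007,0.21,0,0,0],[-1,0.336,0.015,0.38,0,0,0],[-1,0.52,0.023,0.513,0,0,0],[-1,0.72,0.031,0.62,0,0,0],[-1,0.72,0.031,0.62,0,0,0]]'
python3 -m inch '[[-1,0.21,0.009,0.082,0,0,0],[-1,0.43,0.019,0.136,0,0,0],[-1,0.656,0.029,0.16,0,0,0],[-1,0.88,0.038,0.155,0,0,0],[-1,0.88,0.038,0.155,0,0,0]]'
python3 -m inch '[[-1,0.224,0.01,-0.034,0,0,0],[-1,0.442,0.019,-0.098,0,0,0],[-1,0.636,0.028,-0.182,0,0,0],[-1,0.8,0.035,-0.276,0,0,0],[-1,0.8,0.035,-0.276,0,0,0]]'
python3 -m inch '[[-1,0.02,0,-0.04,0,0,0],[-1,0.03,0,-0.07,0,0,0],[-1,0.03,0,-0.07,0,0,0]]'
"
```

```text
time: 48.4
tcp_pos: [0.5218, 0.0685, 0.135]
orientation: [[0.001, 0.999, 0.053], [-0.0, 0.053, -0.999], [-1.0, 0.001, 0.0]]
contact_force: [-6.3, -1.7, 16.1]
opening: 0.119
time: 48.9
tcp_pos: [0.6118, 0.0726, 0.1492]
orientation: [[0.004, 0.999, 0.052], [0.002, 0.052, -0.999], [-1.0, 0.004, -0.002]]
contact_force: [2.4, -0.2, 6.2]
opening: 0.12
time: 49.4
tcp_pos: [0.6889, 0.0759, 0.1193]
orientation: [[-0.002, 0.999, 0.053], [0.001, 0.053, -0.999], [-1.0, -0.002, -0.001]]
contact_force: [0.1, 0.5, -0.5]
opening: 0.119
time: 49.7
tcp_pos: [0.6889, 0.0758, 0.1186]
orientation: [[-0.003, 0.999, 0.053], [-0.002, 0.053, -0.999], [-1.0, -0.003, 0.002]]
contact_force: [-17.8, -2.3, 24.8]
opening: 0.118
```

```bash
sh -c "
python3 -m inch '[[-0.4,-0.02,0,0.04,0,0,0],[-0.4,-0.02,0,0.04,0,0,0],[-0.4,-0.02,0,0.04,0,0,0],[-0.4,-0.02,0,0.4,0,0,0],[-0.4,-0.02,0,0.8,0,0,0]]'
python3 -m inch '[[0.2,0,0,0.4,0,0,0],[0.2,-0.3,0.3,0.55,0,0,0],[0.2,-0.6,0.6,0.55,0,0,0],[0.2,-0.95,0.9,0.55,0,0,0],[0.2,-0.95,0.9,0.55,0,0,0]]'
python3 -m inch '[[0.2,-0.3,0.3,0,0,0,0],[0.2,-0.6,0.6,0,0,0,0],[0.2,-0.91,0.9,0,0,0,0],[0.2,-0.91,0.9,0,0,0,0],[0.2,-0.91,0.9,0,0,0,0]]'
"; python3 racks.py|tail -1
python3 - <<'E'
from meas import *
s=load('scene');cv2.imwrite('pics/shut.png',cv2.resize(s['frame'][140:330,270:460,::-1],(600,600),interpolation=cv2.INTER_CUBIC))
W=cloud(s)
for o in rects(W,.15,.25,(.5,1,-.15,.2),50): print('bar',o)
for o in rects(W,.125,.18,(.45,.6,.2,.35),15): print('lev',o)
E
```

```text
time: 50.2
tcp_pos: [0.6882, 0.0749, 0.1908]
orientation: [[-0.005, 0.999, 0.053], [-0.0, 0.053, -0.999], [-1.0, -0.005, 0.0]]
contact_force: [-0.1, -0.1, -0.0]
opening: 0.296
time: 50.7
tcp_pos: [0.5894, 0.1731, 0.2485]
orientation: [[-0.001, 0.998, 0.064], [0.002, 0.064, -0.998], [-1.0, -0.001, -0.002]]
contact_force: [-0.7, -0.6, 1.2]
opening: 0.595
time: 51.2
tcp_pos: [0.5031, 0.2563, 0.2478]
orientation: [[0.001, 0.998, 0.056], [-0.001, 0.056, -0.998], [-1.0, 0.001, 0.001]]
contact_force: [0.3, -1.3, 0.1]
opening: 0.599
[0.5041 0.2548 0.2476] jaw 3.0 [  9.  10. -44.  90.   7.  83. -32.]
bar {'n': 268, 'rect': (690, 74), 'size': (131, 13), 'ang': -87.7, 'mean': [692.0, 69.0, 176.0], 'pca': -87.8, 'px': [381, 241]}
lev {'n': 170, 'rect': (509, 267), 'size': (64, 35), 'ang': 81.3, 'mean': [509.0, 269.0, 149.0], 'pca': 80.4, 'px': [374, 166]}
lev {'n': 22, 'rect': (590, 205), 'size': (20, 10), 'ang': 14.4, 'mean': [590.0, 205.0, 136.0], 'pca': 3.9, 'px': [382, 197]}
```

View pics/shut.png

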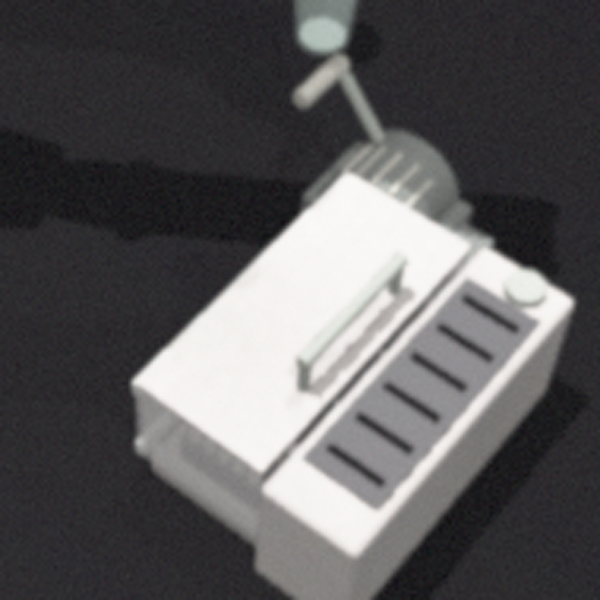

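The hood is shut, with the bar back at its starting position and the lever still at its stop (325,80). Now I grip the lever.

```bash
sh -c "
python3 -m inch '[[0.2,-0.015,0.02,-0.3,0,0,0],[0.2,-0.015,0.02,-0.6,0,0,0],[0.2,-0.015,0.02,-0.9,0,0,0],[0.2,-0.015,0.02,-0.9,0,0,0]]'
python3 -m inch '[[0.2,0,0,-0.3,0,0,0],[0.2,0,0,-0.59,0,0,0],[0.2,0,0,-0.59,0,0,0],[0.2,0,0,-0.59,0,0,0]]'
python3 -m inch '[[-1,0,0,0,0,0,0],[-1,0,0,0,0,0,0],[-1,0,0,0,0,0,0],[-1,0,0,0,0,0,0],[-1,0,0,0,0,0,0]]' 35
"
```

```text
time: 51.65
tcp_pos: [0.5006, 0.2541, 0.1533]
orientation: [[-0.008, 0.999, 0.05], [-0.003, 0.05, -0.999], [-1.0, -0.008, 0.003]]
contact_force: [-0.6, -0.0, -0.4]
opening: 0.6
time: 52.05
tcp_pos: [0.5031, 0.2573, 0.1001]
orientation: [[0.0, 0.999, 0.052], [0.0, 0.052, -0.999], [-1.0, 0.001, -0.0]]
contact_force: [-0.7, 0.7, 0.1]
opening: 0.595
time: 52.55
tcp_pos: [0.5025, 0.258, 0.1006]
orientation: [[0.002, 0.999, 0.053], [0.0, 0.053, -0.999], [-1.0, 0.002, -0.0]]
contact_force: [-2.5, -0.3, 6.5]
opening: 0.195
```

```bash
sh -c "
python3 -m inch '[[-1,0.147,0.006,0.106,0,0,0],[-1,0.287,0.013,0.182,0,0,0],[-1,0.434,0.019,0.24,0,0,0],[-1,0.61,0.027,0.284,0,0,0],[-1,0.61,0.027,0.284,0,0,0]]'
python3 -m inch '[[-1,0.18,0.008,0.019,0,0,0],[-1,0.36,0.016,0.013,0,0,0],[-1,0.51,0.022,-0.013,0,0,0],[-1,0.67,0.029,-0.058,0,0,0],[-1,0.67,0.029,-0.058,0,0,0]]'
python3 -m inch '[[-1,0,0,0,0,0,0],[-1,0,0,0,0,0,0]]'
"
```

```text
time: 53.05
tcp_pos: [0.5641, 0.261, 0.1289]
orientation: [[0.001, 0.999, 0.052], [0.002, 0.052, -0.999], [-1.0, 0.001, -0.001]]
contact_force: [-2.0, -1.7, 6.8]
opening: 0.194
time: 53.55
tcp_pos: [0.6305, 0.2639, 0.1209]
orientation: [[-0.001, 0.999, 0.052], [0.002, 0.052, -0.999], [-1.0, -0.001, -0.002]]
contact_force: [0.4, 1.9, -0.2]
opening: 0.195
time: 53.75
tcp_pos: [0.6293, 0.2637, 0.1214]
orientation: [[0.0, 0.999, 0.054], [0.0, 0.054, -0.999], [-1.0, 0.0, -0.0]]
contact_force: [0.5, 2.0, -4.0]
opening: 0.194
```

```bash
sh -c "
python3 -m inch '[[-1,0.012,0,-0.004,0,0,0],[-1,0.012,0,-0.004,0,0,0],[-1,0.012,0,-0.004,0,0,0]]'
python3 -m inch '[[-0.3,0,0,0,0,0,0],[0.1,0,0,0,0,0,0],[0.1,0,0,0,0,0,0],[0.1,0,0,0.3,0,0,0],[0.1,0,0,0.6,0,0,0]]'
python3 -m inch '[[0.1,0,0,0.4,0,0,0],[0.1,-0.4,0,0.8,0,0,0],[0.1,-0.8,0,0.8,0,0,0],[0.1,-1,0,0.8,0,0,0]]'
python3 -m inch '[[0.1,-0.4,-0.4,0,0,0,0],[0.1,-0.8,-0.8,0,0,0,0],[0.1,-0.8,-1,0,0,0,0]]'
python3 -m inch '[[0.1,0,-0.5,0,0,0,0],[0.1,0,-1,0,0,0,0],[0.1,0,-1,0,0,0,0]]'
python3 -m inch '[[0.1,0,-0.5,0,0,0,0],[0.1,0,-1,0,0,0,0],[0.1,0,-1,0,0,0,0]]'
"
python3 - <<'E'
from meas import *
O=np.array([.654,.073]);a=np.radians(2.5);R=np.array([[np.cos(a),-np.sin(a)],[np.sin(a),np.cos(a)]])
for n,b in(('top',-.002),('scene',.002)):
    s=snap(n,n+'_end.png'); W=cloud(s); B=W.copy(); B[...,:2]=(W[...,:2]-O-[b,0])@R
    m=(B[...,1]>.165)&(B[...,1]<.212)&(B[...,2]>.14)&(B[...,0]>-.18)&(B[...,0]<.06)
    p=B[m]*1000; print(n,len(p))
    if len(p): print(np.percentile(np.degrees(np.arctan2(p[:,0]+60,p[:,2]-50))+40,[5,50,95]).round(1), np.percentile(p,[3,50,97],axis=0).round().tolist())
    for o in rects(W,.15,.25,(.5,1,-.15,.2),50): print('bar',o['rect'],o['mean'])
    for t,lo,hi,reg in(('beaker',.02,.12,(.3,.45,.35,.6)),('bottle',.1,.2,(.6,.9,-.5,-.15))):
        for o in rects(W,lo,hi,reg,60): print(t,o['rect'])
t,s=load('top')['frame'],load('scene')['frame']
cv2.imwrite('pics/end.png',np.hstack([cv2.resize(s[150:250,340:440,::-1],(400,400),interpolation=cv2.INTER_CUBIC),cv2.resize(t[140:260,200:320,::-1],(400,400),interpolation=cv2.INTER_CUBIC)]))
E
```

```text
time: 54.05
tcp_pos: [0.6299, 0.2637, 0.1211]
orientation: [[-0.002, 0.999, 0.054], [0.0, 0.054, -0.999], [-1.0, -0.002, -0.0]]
contact_force: [-3.2, 2.2, -1.4]
opening: 0.195
time: 54.55
tcp_pos: [0.6313, 0.2621, 0.181]
orientation: [[-0.001, 0.999, 0.052], [-0.001, 0.052, -0.999], [-1.0, -0.001, 0.001]]
contact_force: [0.6, 0.2, 0.5]
opening: 0.55
time: 54.95
tcp_pos: [0.5292, 0.2651, 0.264]
orientation: [[0.004, 0.998, 0.056], [0.001, 0.056, -0.998], [-1.0, 0.004, -0.001]]
contact_force: [-0.2, -0.2, -0.6]
opening: 0.551
time: 55.25
tcp_pos: [0.4487, 0.162, 0.2616]
orientation: [[0.002, 0.999, 0.054], [-0.003, 0.054, -0.999], [-1.0, 0.001, 0.003]]
contact_force: [-0.3, 0.0, -0.2]
opening: 0.549
time: 55.55
tcp_pos: [0.4516, 0.0545, 0.2615]
orientation: [[0.002, 0.999, 0.04], [-0.004, 0.04, -0.999], [-1.0, 0.001, 0.004]]
contact_force: [-0.8, 0.2, -0.3]
opening: 0.549
time: 55.85
tcp_pos: [0.4509, -0.0447, 0.2612]
orientation: [[0.0, 0.999, 0.041], [-0.003, 0.041, -0.999], [-1.0, 0.0, 0.003]]
contact_force: [1.4, -0.6, -0.8]
opening: 0.554
top 105
[56.  58.3 61.8] [[-24.0, 171.0, 171.0], [-17.0, 191.0, 178.0], [-9.0, 210.0, 183.0]]
bar (686, 75) [686.0, 75.0, 178.0]
beaker (376, 436)
bottle (711, -311)
scene 107
[56.4 60.1 63.6] [[-23.0, 168.0, 164.0], [-14.0, 186.0, 177.0], [-8.0, 210.0, 182.0]]
bar (691, 75) [692.0, 70.0, 176.0]
beaker (380, 435)
bottle (722, -319)
```

View pics/end.png

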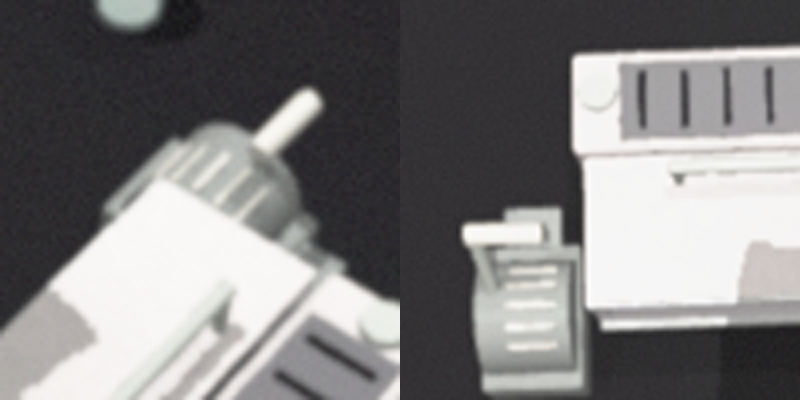

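```bash
python3 -c "
from workcell import r
print(r.close_job())"
```

```text
the job is handed in; nothing more can be done
None
```

The job is done and handed in at about 56 s of the 210 s allowed. No verdict was reported.

**What I did:**
1. I brought the purge lever back to its stop. It held against about 19 N without moving.
2. I pulled the hood fully down. It held against about 22 N.
3. All four racks were on the bench. I stood them upright in bays 0 to 3.
4. I pushed the hood shut. It held against about 25 N.
5. Only then did I set the lever to 60 degrees and move the arm clear.

**Last checks:**
- **Racks:** just before the hood was shut, the handles stood at y 94, 31, −33 and −98 mm in the box frame, against bay centres of 96, 32, −32 and −96 mm. I did not re-measure them after shutting the hood.
- **Hood:** the bar is back where it was at the start, to within about 1 mm.
- **Lever:** the arm position gives about 59.7 degrees and the cameras give 58 to 60 degrees.
- **Bottle and beaker:** neither has moved.

**What failed or disagreed:**
- **Missed grasp:** my first grasp of the lever closed on nothing. The fingertips really sit about 35 mm above the reported tool point, so I corrected the height for every later grasp.
- **Camera offset:** the two cameras differ by about 4 mm in x, so I averaged them or corrected for the difference.

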